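# Sweep the sliced carrot into the board's catch tray

### The job

Clear the chopping board that stands over the hob: push its catch tray well out from under the board with a fingertip in the notch, sweep all four carrot slices with the side of your fingers along the board and over its open end into the tray, and push the tray fully home again. Push and sweep only, lift nothing off the board, and leave the peeler, the uncut end of the carrot and everything else where they are.

Things in the scene. Friction and masses are not known exactly. Their poses are not given: they have to be found in the camera images.
- board: Fixed wooden chopping board on a hollow base, 300 (x) x 380 (y) mm, standing over the hob; wall cabinets hang to either side above. Origin: centre of its underside. Flat working face at z = 78 mm, with a lip 12 mm wide and 11 mm high along the +x, -x and +y sides. The -y end is open; there the catch tray runs out from under it to board -y. A finger notch is cut through that end.
- board_edge (a point): Middle of the board's open end, at board (0, -190, 78) mm, level with the working face. Axes as the board's.
- notch (a point): Centre of the finger notch (70 mm in x, 50 mm in y, right through the 18 mm thick board), at board (0, -165, 78) mm, level with the working face. Axes as the board's. The notch's blind end lies 25 mm to +y of it, its sides 35 mm to either side in x; on the -y side it is closed only by the tray's front.
- tray (a joint): How far the catch tray stands out of the board, m: 0 = fully home, 0.11 = stop. It starts between 0 and 0.02. It slides along board -y with about 1.5 N of friction and stays where it is left.
- tray_floor (a point): Centre of the inside floor of the steel tray (moves with it, axes as the board's); inside 250 (x) x 178 (y) mm, walls 41 mm high, floor at board z = 15 mm. Fully home it lies at board (0, -100, 15) mm.
- tray_front_top (a point): Middle of the top edge of the tray's wooden front (moves with it, axes as the board's). The front is a board 296 mm wide (x), 14 mm thick (this point +-7 mm in y) and 68 mm high, its top level with the working face; it always stands just outside the board's open end, so it can be pushed out from inside the notch and pushed home from outside.
- slice1: Thick carrot slice, a loose orange disc 40 mm across and 12 mm thick, 16 g, lying flat on the board. Origin: centre of the face it lies on, z up.
- slice2: Thick carrot slice, a loose orange disc 40 mm across and 12 mm thick, 16 g, lying flat on the board. Origin: centre of the face it lies on, z up.
- slice3: Thick carrot slice, a loose orange disc 40 mm across and 12 mm thick, 16 g, lying flat on the board. Origin: centre of the face it lies on, z up.
- slice4: Thick carrot slice, a loose orange disc 40 mm across and 12 mm thick, 16 g, lying flat on the board. Origin: centre of the face it lies on, z up.
- carrot_end: Uncut end of the carrot with leaf stubs, about 41 mm thick and 105 mm long, lying along board y at the back (+x) of the board. Origin: under its middle. Leave alone.
- peeler: Vegetable peeler with dark green handle, 170 x 25 x 18 mm, lying along board y at the back (+x) of the board. Origin: under its middle, length along its x. Leave alone.
- red_flask: Red glitter drinking flask with steel cap, 69 mm across, 257 mm high, standing on the worktop to the left of the hob. Origin: centre of its underside. Leave alone.
- juicer: Green citrus squeezer dish, 119 x 136 x 51 mm, on the worktop to the right. Origin: centre of its underside. Leave alone.
- lemon: Lemon, 83 x 58 x 58 mm, on the worktop to the right. Origin: under its middle. Leave alone.

How it is judged:
By the outcome, as a careful person would: the job done as asked, in the order asked, and still so for the second after the job is handed in, with the robot touching nothing.
It also fails if it takes over 72 s, if anything falls off the work surface, if the arm or the gripper's body presses on something with over 40 N, if the wrist force passes 120 N, or if a joint passes its speed limit or range.

### The arm

A 6-joint arm with a two-finger parallel gripper is mounted at the origin on a cart in front of the work surface, level with it; the furniture and walls round the work are solid. World frame = base frame: x ahead of the robot, y to its left, z up, the work surface at z = 0. Lengths are in m, angles in rad, forces in N, time in s.
With the tool pointing down it reaches from about 0.35 to 0.85 m from the base axis. Payload 8.1 kg.
Tool frame: the origin (TCP) lies on the centre line of the jaws, within the pads' length; the fingertips stand 19 mm ahead of it and the grasp point (between the pads) is the TCP (robot.tips_ahead is the distance from the TCP to the fingertips, in m); y points along the fingers, z is the direction in which the jaws open and shut, and the axes are right-handed (so a half turn about y gives the same grasp; the last joint's range is limited). The gripper opens to 93 mm and grips with 3 to 60 N. Pads are 15 mm wide; open, the fingers measure 128 mm over their backs; the gripper's body (75 mm by 188 mm) begins 65 mm behind the grasp point.
Start: joints at [1.093, 0.13, 1.488, -0, 1.523, -0.085], TCP at [0.23, 0.554, 0.238] pointing down, gripper open.
Joint ranges: [-2.96, 2.96], [-0.89, 2.26], [0.02, 2.5], [-1.34, 4.48], [0, 2.73], [-2.66, 2.66]. Speed limits (rad/s): [2.39, 2.39, 2.79, 3.14, 3.14, 3.14].

### API

Orientations are given as a rotation vector (axis times angle).
In Python, from plant import robot, imaging, models gives the robot as it stands.
- The arm moves only by the tool carry_out, never from a script. Its argument "motion" is one flat list of numbers, 7 for each row, row after row: the shift along the tool's x, y, z in m, then the turn, a rotation vector about the tool's x, y, z in degrees, then the opening, from -1 (shut) to 1 (fully open). A call has exactly 5 rows; each row shifts and turns the pose as measured when the row begins, along the tool's axes as they then stand; what a row does not reach is not made up. A row lasts 1/10 s, in which the tool goes at most 50 mm and 8.59 degrees, less where a joint would pass 70% of its speed; a pose out of reach is approached as far as the arm can. A call is refused whole if a number of a shift passes 0.05 or a number of a turn 8.59, either way. A call with a gripper value outside its range is refused whole. The fingers move at their own pace and stop on an object; "squeeze" is the grip in N (left out, the last holds). Time passes only in rows, so rows that do not move let the fingers close, or fill a call up. It gives the time, the measured TCP pose, the force and the opening at its end, in the units of the state.
- robot.read_state(): the state, without advancing time (a new reading comes with each control period).
- imaging.read_camera(name): name is "scene" or "top" or "wrist"; returns the picture (420x560x3 uint8, blue, green, red); there is no depth.
- imaging.camera_model(name): a dict with "K" (3x3 intrinsics, pixels), "position" and "orientation" of the camera in the world. Camera axes: x right, y down, z forward; pixel columns grow to the right and rows downward; lengths in m; the calibration is good to about 2 mm. A picture is of the moment at which its call begins: read the wrist's pose just before it. camera_model takes no time and is no camera call; for the wrist camera it gives the pose at the moment of the call.
- robot.close_job(): hands the job in, once; it reports no verdict.
Trained networks look in the newest picture that a camera, given by its name, has taken for a name from the list of things; names that differ only in an ending like _2 or _b are one class to them, and where a whole thing is asked for, a point or a joint stands for the part that bears it (a point fixed in the world has none). Each returns a list of dicts, best first, with "confidence" (0 to 1); they miss things now and then, are a little off and sometimes report something else, mostly with a low value. They report only what shows in the picture. A call takes as long as a camera call.
- models.outline_of(camera, thing): "pixels" (420x560 bool, what is visible of it) and "pixel" ([column, row] in pixels, amid what is visible of it).
The state is a dict: "t": time; "q": joint angles; "dq": joint speeds; "joint_torque": joint torques, N m; "tool_pos": TCP position; "orientation": TCP orientation; "force": force on the tool from outside, world axes, zero at the start; "wrist_torque": the same for the moment, N m; "opening": finger opening in m.
Only numpy, scipy, OpenCV 4.12 (cv2) and the standard library are available. Lean on these libraries where they do the work, as an engineer would, in place of code of your own. Each camera call takes 0.05 s, during which the arm holds its last target.

## Working session

There is one attempt and no reset: what is moved stays moved. The work goes in short steps, Python scripts to look and compute and a tool call to move; the robot and the scene stay as the last step left them, time stands still between calls to the robot, and variables do not carry over. Pictures are saved under pics/ and viewed, and the job is handed in when it is done.

Besides the shell and the picture viewer there is one more tool, called after ">>>" as name(argument=value, ...) on one line, values as JSON. carry_out: Moves the arm, as the interface text tells. Its arguments: {"type":"object","properties":{"motion":{"type":"array","items":{"type":"number"}},"squeeze":{"type":"number"}},"required":["motion"]}

```bash
ls; mkdir -p pics; python3 - <<'E'
from plant import robot, imaging, models
import cv2
s=robot.read_state(); print({k:(v if not hasattr(v,'round') else v) for k,v in s.items()})
for n in ["scene","top","wrist"]:
    im=imaging.read_camera(n); cv2.imwrite(f"pics/a_{n}.png",im); m=imaging.camera_model(n); print(n,m)
print(robot.tips_ahead)
E
```

```text
pics
{'t': 0.0, 'q': array([ 1.09259166e+00,  1.31153811e-01,  1.48928061e+00,  1.23897676e-05,
        1.52302021e+00, -8.54078791e-02]), 'dq': array([-0.00104901,  0.00070181, -0.00045747,  0.00062767, -0.00078242,
       -0.00158903]), 'joint_torque': array([-2.11569539e-03, -5.59848404e+01, -4.91747546e+01,  7.65760057e-02,
        3.52451031e-02, -5.27235693e-05]), 'tool_pos': array([0.22939238, 0.55382861, 0.2365911 ]), 'orientation': array([-1.55053297,  0.30863724, -0.3078006 ]), 'force': array([-1.11861039, -0.73225779,  0.60064361]), 'wrist_torque': array([-0.00944995,  0.05164056,  0.03389584]), 'opening': 0.09329024112148468}
scene {'K': array([[485.41514341,   0.        , 279.88729546],
       [  0.        , 485.41514341, 213.74308059],
       [  0.        ,   0.        ,   1.        ]]), 'position': array([-0.55911935, -0.9503267 ,  0.88866512]), 'orientation': array([-1.92837272,  0.88678977, -0.51027556])}
top {'K': array([[406.76293556,   0.        , 284.36790883],
       [  0.        , 406.76293556, 206.77678056],
       [  0.        ,   0.        ,   1.        ]]), 'position': array([ 0.34940627, -0.02437808,  1.27219037]), 'orientation': array([-2.17095675,  2.12798268, -0.12557201])}
wrist {'K': array([[373.66349672,   0.        , 282.58054994],
       [  0.        , 373.66349672, 205.87168527],
       [  0.        ,   0.        ,   1.        ]]), 'position': array([0.1525117 , 0.58566147, 0.3840463 ]), 'orientation': array([2.39364819, 1.59888866, 0.24392668])}
0.019
```

View pics/a_scene.png

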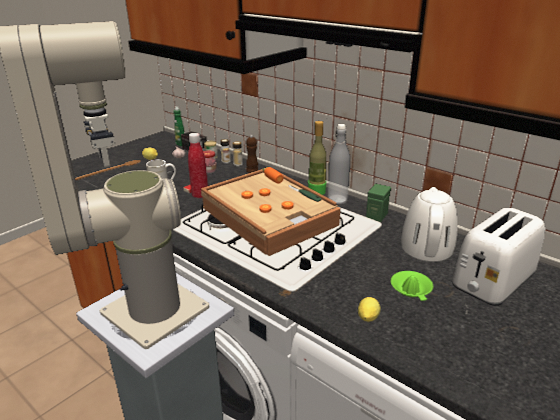

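View pics/a_top.png

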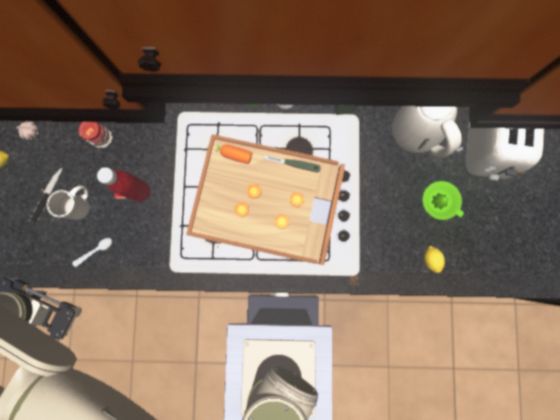

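View pics/a_wrist.png

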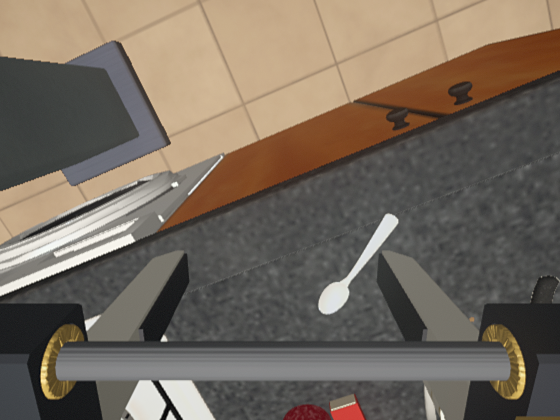

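The top view shows the board at roughly columns 188–345, rows 135–265, with its open end on the right and the notch near (320, 210). The slices are near (254,191), (297,200), (242,210) and (282,222). Next I get the outlines and zoom in.

```bash
cat > h.py <<'E'
from plant import robot, imaging, models
import cv2, numpy as np
from scipy.spatial.transform import Rotation as R
def ray(m,px):
    d=np.linalg.inv(m["K"])@np.array([px[0],px[1],1.]); d=R.from_rotvec(m["orientation"]).as_matrix()@d
    return m["position"],d
def atz(m,px,z):
    p,d=ray(m,px); return p+d*(z-p[2])/d[2]
def proj(m,P):
    P=np.atleast_2d(P); c=(P-m["position"])@R.from_rotvec(m["orientation"]).as_matrix()
    u=c@m["K"].T; return u[:,:2]/u[:,2:]
E
python3 - <<'E'
from h import *
for c in ["top","scene"]:
    m=imaging.camera_model(c)
    for t in ["board","slice1","carrot_end","peeler","tray"]:
        for o in models.outline_of(c,t)[:5]:
            p=o["pixels"]; ys,xs=np.nonzero(p)
            print(c,t,round(o["confidence"],2),np.round(o["pixel"],1),len(xs),xs.mean().round(1),ys.mean().round(1),xs.min(),xs.max(),ys.min(),ys.max())
im=cv2.imread("pics/a_top.png"); cv2.imwrite("pics/b_top.png",cv2.resize(im[120:280,170:370],None,fx=4,fy=3.75*4/3.75*0.93,interpolation=cv2.INTER_CUBIC) if 0 else cv2.resize(im[125:275,170:370],(800,600),interpolation=cv2.INTER_CUBIC))
im=cv2.imread("pics/a_scene.png"); cv2.imwrite("pics/b_scene.png",cv2.resize(im[150:270,190:350],(800,600),interpolation=cv2.INTER_CUBIC))
E
```

```text
top board 0.76 [268.4 202.4] 13294 266.6 201.1 186 345 134 264
top board 0.32 [323.  213.5] 1023 326.8 213.5 310 344 163 264
top slice1 0.73 [253.7 192.5] 166 253.3 190.6 246 260 184 197
top slice1 0.63 [243.4 205.9] 146 241.5 208.5 235 248 202 215
top slice1 0.59 [278.8 217.9] 160 281.3 220.7 274 288 214 227
top slice1 0.43 [297.7 200.4] 139 296.9 199.0 291 303 193 205
top carrot_end 0.74 [234.  152.5] 436 235.5 153.2 217 251 145 163
top peeler 0.57 [267.5 202.4] 13119 266.8 201.4 187 344 134 264
top peeler 0.55 [295.8 165.1] 310 295.3 163.1 265 319 156 170
top tray 0.7 [328.3 209.7] 953 326.8 212.0 310 344 164 263
scene board 0.63 [271.7 210. ] 7158 269.5 210.6 200 339 170 255
scene slice1 0.64 [289.2 208.4] 75 286.7 204.8 281 292 201 208
scene slice1 0.41 [262.7 192.1] 75 264.1 191.6 259 269 188 195
scene slice1 0.38 [245.7 193.6] 80 246.4 194.4 241 252 191 198
scene carrot_end 0.66 [272.1 176. ] 197 273.0 174.7 264 282 167 182
scene peeler 0.64 [307.8 196.2] 128 308.3 194.5 296 319 189 200
scene tray 0.76 [298.1 232.9] 1609 301.4 230.2 265 339 207 255
```

View pics/b_top.png

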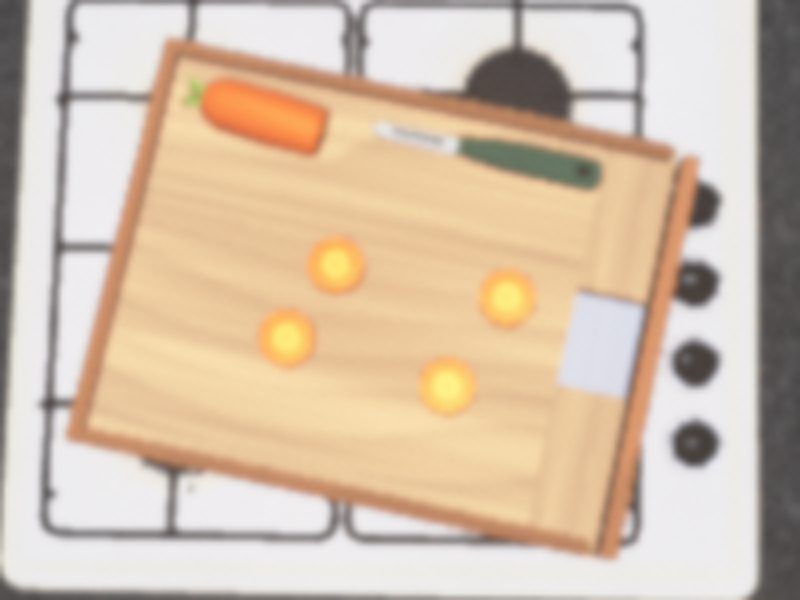

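View pics/b_scene.png

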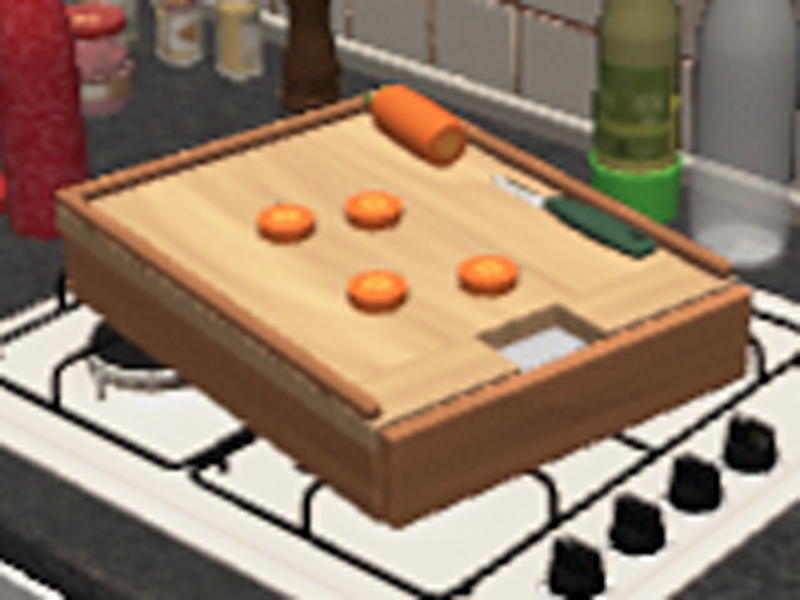

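```bash
cat > fit.py <<'E'
from h import *
from scipy.optimize import least_squares
T=imaging.camera_model("top"); S=imaging.camera_model("scene")
def zt(u,v): return ((u+.5)/4-.5+170,(v+.5)/4-.5+125)
def zs(u,v): return ((u+.5)/5-.5+190,(v+.5)/5-.5+150)
# (cam, px, board pt, tray coefficient)
D=[(T,zt(168,40),(.15,.19,.089),0),(T,zt(68,438),(-.15,.19,.089),0),(T,zt(673,149),(.15,-.19,.089),0),(T,zt(590,553),(-.15,-.19,.089),0),
(T,zt(697,160),(.148,-.204,.078),1),(T,zt(615,558),(-.148,-.204,.078),1),(T,zt(578,290),(.035,-.14,.078),0),(T,zt(560,385),(-.035,-.14,.078),0),
(S,zs(60,189),(-.15,.19,.089),0),(S,zs(368,96),(.15,.19,.089),0),(S,zs(749,288),(.148,-.204,.078),1),(S,zs(389,436),(-.148,-.204,.078),1),
(S,zs(397,527),(-.148,-.204,.010),1),(S,zs(748,375),(.148,-.204,.010),1),(S,zs(478,337),(-.035,-.14,.078),0),(S,zs(553,305),(.035,-.14,.078),0)]
def b2w(p,P):
    c,s=np.cos(p[3]),np.sin(p[3]); P=np.atleast_2d(P)
    return P@np.array([[c,s,0],[-s,c,0],[0,0,1]])+p[:3]
def res(p):
    r=[]
    for m,px,b,k in D:
        q=proj(m,b2w(p,np.array(b)-[0,p[4]*k,0]))[0]; r+=list(q-px)
    return np.array(r)
if __name__=="__main__":
    s=least_squares(res,[.45,0,.03,-.2,.01],loss="soft_l1"); p=s.x
    print(np.round(p,4),np.degrees(p[3])); print(np.round(res(p).reshape(-1,2),1).tolist())
    np.save("board.npy",p)
    for n,u,v in [("a",337,265),("b",508,297),("c",288,338),("d",447,386)]:
        w=atz(T,zt(u,v),p[2]+.090)
        bb=b2w([0,0,0,-p[3]],w-p[:3])[0]
        print(n,np.round(w,4),np.round(bb*1000,1),np.round(proj(S,w-[0,0,.006]),1))
    for n,u,v in [("peel",600,170),("carrot",325,150),("peeltip",378,128)]:
        w=atz(T,zt(u,v),p[2]+.09); print(n,np.round(b2w([0,0,0,-p[3]],w-p[:3])[0]*1000,1))
E
python3 fit.py
```

```text
[ 0.5211  0.0501  0.048  -0.1956 -0.0008] -11.208035398496138
[[-0.9, -1.2], [-1.3, 0.9], [2.1, -1.2], [1.4, 1.6], [-0.0, -1.4], [-0.4, 0.6], [0.2, -0.6], [-0.4, -0.4], [-1.5, 0.8], [5.4, -2.3], [0.4, 0.1], [0.2, 0.4], [-1.0, 1.2], [-0.4, 0.6], [-0.9, 0.1], [0.9, -0.1]]
a [0.5394 0.0776 0.138 ] [12.6 30.5 90. ] [[264.5 192.4]]
b [ 0.5188 -0.0436  0.138 ] [ 16.  -92.4  90. ] [[287.4 205.2]]
c [0.4867 0.1105 0.138 ] [-45.5  52.6  90. ] [[247.  194.9]]
d [ 0.455 -0.002  0.138] [-54.7 -64.   90. ] [[265.  208.4]]
peel [ 119.1 -137.1   90. ]
carrot [91.8 57.5 90. ]
peeltip [115.5  24.1  90. ]
```

```bash
sed -i 's/^def b2w/D=[d for i,d in enumerate(D) if i not in (2,3,9)]\ndef b2w/' fit.py; python3 fit.py
```

```text
[ 0.5209  0.0481  0.0494 -0.1982 -0.0025] -11.356452056265068
[[-0.1, -1.4], [-0.8, 0.7], [0.3, -1.3], [-0.4, 0.7], [0.9, -0.4], [0.3, -0.3], [-1.1, 0.5], [0.6, -0.1], [0.1, -0.0], [-1.0, 0.9], [-0.3, 0.3], [-0.6, 0.0], [1.3, -0.2]]
a [0.5391 0.0775 0.1394] [12.  32.4 90. ] [[264.4 192. ]]
b [ 0.5186 -0.0436  0.1394] [ 15.8 -90.3  90. ] [[287.4 204.8]]
c [0.4865 0.1103 0.1394] [-46.   54.3  90. ] [[247.  194.6]]
d [ 0.4549 -0.002   0.1394] [-54.9 -62.1  90. ] [[265. 208.]]
peel [ 118.9 -134.7   90. ]
carrot [91.1 59.6 90. ]
peeltip [114.9  26.3  90. ]
```

```bash
cat >> h.py <<'E'
def pose(s): return np.array(s["tool_pos"]),R.from_rotvec(s["orientation"]).as_matrix()
def b2w(P,p=None):
    p=np.load("board.npy") if p is None else p
    c,s=np.cos(p[3]),np.sin(p[3]); P=np.atleast_2d(P)
    return P@np.array([[c,s,0],[-s,c,0],[0,0,1]])+p[:3]
def w2b(P,p=None):
    p=np.load("board.npy") if p is None else p
    c,s=np.cos(p[3]),np.sin(p[3]); P=np.atleast_2d(P)-p[:3]
    return P@np.array([[c,-s,0],[s,c,0],[0,0,1]])
def tooldir(yaw_b,p=None):
    "tool down, tool x at angle: board -y turned by yaw_b deg (about up)"
    p=np.load("board.npy") if p is None else p
    a=p[3]+np.radians(yaw_b); z=np.array([np.cos(a),np.sin(a),0]); y=np.array([0,0,-1.]); return np.c_[np.cross(y,z),y,z]
def plan(target,Rt,n,s=None,P0=None,R0=None):
    "n rows from now to target (world TCP), print tool-frame rows"
    if P0 is None:
        s=s or robot.read_state(); P0,R0=pose(s)
    w=R.from_matrix(R0.T@Rt).as_rotvec()
    dw=np.degrees(w)/n; P=P0;Rm=R0
    for i in range(n):
        d=Rm.T@((target-P)/(n-i)); print(np.round(d,4).tolist(),np.round(dw,2).tolist())
        P=P+Rm@d; Rm=Rm@R.from_rotvec(np.radians(dw)).as_matrix()
def where(s=None):
    s=s or robot.read_state(); P,Rm=pose(s)
    z=w2b(b2w([0,0,0])+Rm[:,2])[0]
    print("t",round(s["t"],2),"tcp",np.round(P,4),"tipB mm",np.round(w2b(P+Rm[:,1]*.019)[0]*1000,1),"yawB",round(np.degrees(np.arctan2(z[1],z[0])),1),"tilt",np.round(Rm[:,1],3),"F",np.round(s["force"],1),"op",round(s["opening"],3))
E
python3 - <<'E'
from h import *
where(); P,Rm=pose(robot.read_state()); print(np.round(Rm,3))
T=imaging.camera_model("top")
print(atz(T,(105,176),.257), proj(T,b2w([0,-.165,.078])))
plan(b2w([0,-.10,.30])[0],tooldir(0),15)
E
```

```text
t 0.65 tcp [0.2297 0.5543 0.2377] tipB mm [-385.3  439.   169.2] yawB 78.9 tilt [ 0.  0. -1.] F [0.4 0.5 0.2] op 0.093
[[ 0.924  0.     0.383]
 [-0.383  0.     0.924]
 [ 0.    -1.     0.   ]]
[0.55072031 0.44847258 0.257     ] [[321.12133933 210.49721834]]
[0.0321, -0.0075, -0.0303] [-0.0, 5.26, -0.0]
[0.0348, -0.0075, -0.0272] [-0.0, 5.26, -0.0]
[0.0371, -0.0075, -0.0239] [-0.0, 5.26, -0.0]
[0.0392, -0.0075, -0.0204] [-0.0, 5.26, -0.0]
[0.0409, -0.0075, -0.0167] [-0.0, 5.26, -0.0]
[0.0422, -0.0075, -0.0129] [-0.0, 5.26, -0.0]
[0.0432, -0.0075, -0.009] [-0.0, 5.26, -0.0]
[0.0439, -0.0075, -0.005] [-0.0, 5.26, -0.0]
[0.0442, -0.0075, -0.001] [-0.0, 5.26, -0.0]
[0.0441, -0.0075, 0.0031] [-0.0, 5.26, -0.0]
[0.0436, -0.0075, 0.0071] [-0.0, 5.26, -0.0]
[0.0428, -0.0075, 0.0111] [-0.0, 5.26, -0.0]
[0.0416, -0.0075, 0.015] [-0.0, 5.26, -0.0]
[0.04, -0.0075, 0.0187] [-0.0, 5.26, -0.0]
[0.0381, -0.0075, 0.0223] [-0.0, 5.26, -0.0]
```

>>> carry_out(motion=[0.032,-0.012,-0.03,0,5.2,0,-1,0.035,-0.012,-0.027,0,5.2,0,-1,0.037,-0.012,-0.024,0,5.2,0,-1,0.039,-0.012,-0.02,0,5.2,0,-1,0.041,-0.012,-0.017,0,5.2,0,-1], squeeze=10)

```text
t: 1.15
tool_pos: [0.3191, 0.3498, 0.2951]
orientation: [-1.472, 0.669, -0.666]
force: [1.1, 0.8, 0.6]
opening: 0.0575
```

>>> carry_out(motion=[0.042,-0.012,-0.013,0,5.2,0,-1,0.043,-0.012,-0.009,0,5.2,0,-1,0.044,0,-0.005,0,5.2,0,-1,0.044,0,-0.001,0,5.2,0,-1,0.044,0,0.003,0,5.2,0,-1])

```text
t: 1.65
tool_pos: [0.4103, 0.1402, 0.3249]
orientation: [-1.314, 1.023, -1.03]
force: [1.3, -0.5, 0.2]
opening: 0.0178
```

```bash
python3 - <<'E'
from h import *
where()
plan(b2w([0,-.10,.30])[0],tooldir(0),8)
E
```

```text
t 1.65 tcp [0.4103 0.1402 0.3249] tipB mm [-126.5   68.5  256.4] yawB 25.4 tilt [ 0.004 -0.002 -1.   ] F [ 1.3 -0.5  0.2] op 0.018
[0.0258, -0.003, 0.0053] [-0.03, 3.18, 0.01]
[0.0255, -0.003, 0.0067] [-0.03, 3.18, 0.01]
[0.0251, -0.003, 0.0081] [-0.03, 3.18, 0.01]
[0.0246, -0.003, 0.0095] [-0.03, 3.18, 0.01]
[0.024, -0.003, 0.0108] [-0.03, 3.18, 0.01]
[0.0234, -0.003, 0.0121] [-0.03, 3.18, 0.01]
[0.0227, -0.003, 0.0134] [-0.03, 3.18, 0.01]
[0.0219, -0.0031, 0.0146] [-0.03, 3.18, 0.01]
```

>>> carry_out(motion=[0.041,-0.003,0.01,0,5.6,0,-1,0.04,-0.003,0.014,0,5.6,0,-1,0.038,-0.003,0.018,0,5.6,0,-1,0.036,-0.003,0.021,0,5.6,0,-1,0.03,0,0.018,0,5,0,-1])

```text
t: 2.15
tool_pos: [0.5032, -0.0514, 0.3399]
orientation: [-1.071, 1.387, -1.399]
force: [0.9, -0.2, -0.6]
opening: 0.0004
```

```bash
python3 - <<'E'
from h import *
where()
im=imaging.read_camera("wrist"); m=imaging.camera_model("wrist"); np.save("w1.npy",np.r_[m["K"].ravel(),m["position"],m["orientation"]])
for o in models.outline_of("wrist","slice1"): print(o["confidence"],o["pixel"])
cv2.imwrite("pics/c_wrist.png",im)
p=proj(m,b2w([[.15,.19,.089],[-.15,.19,.089],[.035,-.14,.078],[-.035,-.14,.078],[.148,-.204,.078],[-.148,-.204,.078]])); print(p.round(1))
E
```

```text
t 2.15 tcp [ 0.5032 -0.0514  0.3399] tipB mm [   2.4 -101.   271.4] yawB -3.3 tilt [ 0.009 -0.002 -1.   ] F [ 0.9 -0.2 -0.6] op 0.0
0.9 [294.8, 166.2]
0.89 [217.7, 139.6]
0.88 [214.1, 12.4]
0.83 [285.4, 27.7]
[[ 456.3 -235.2]
 [  39.8 -203.2]
 [ 313.   209.2]
 [ 244.   213.7]
 [ 422.1  259.6]
 [ 144.1  277.4]]
```

View pics/c_wrist.png

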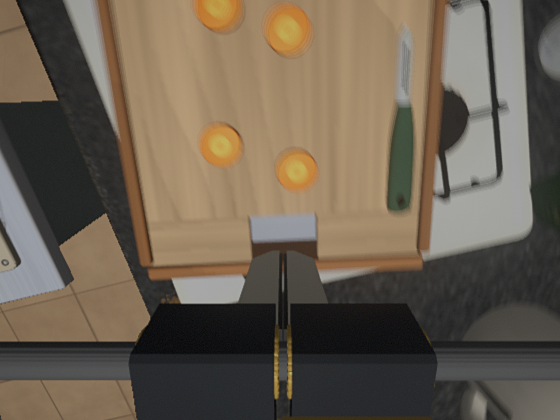

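The wrist view shows the notch at cols 250–316, rows 213–255. The slices are at (218,7), (288,28), (221,145) and (296,171), and the peeler is at the right, cols 388–412. I take a second, settled picture and refit.

```bash
python3 - <<'E'
from h import *
where()
im=imaging.read_camera("wrist"); m=imaging.camera_model("wrist"); np.save("w1.npy",np.r_[m["K"].ravel(),m["position"],m["orientation"]])
where()
cv2.imwrite("pics/d_wrist.png",im); cv2.imwrite("pics/d_zoom.png",cv2.resize(im[130:290,130:440],(775,400),interpolation=cv2.INTER_CUBIC))
for o in models.outline_of("wrist","slice1"):
    ys,xs=np.nonzero(o["pixels"]); (x,y),(a,b),t=cv2.fitEllipse(np.c_[xs,ys][cv2.convexHull(np.c_[xs,ys].astype(np.int32),returnPoints=False).ravel()].astype(np.float32)); print(o["confidence"],o["pixel"],xs.mean(),ys.mean(),xs.min(),xs.max(),ys.min(),ys.max())
p=proj(m,b2w([[.035,-.14,.078],[-.035,-.14,.078],[.148,-.204,.078],[-.148,-.204,.078]])); print(p.round(1))
E
```

```text
t 2.25 tcp [ 0.5032 -0.0531  0.3389] tipB mm [   2.7 -102.7  270.4] yawB -3.4 tilt [ 0.007 -0.003 -1.   ] F [-0.2 -0.6 -0.2] op 0.0
t 2.3 tcp [ 0.5026 -0.0511  0.3389] tipB mm [   1.7 -100.9  270.5] yawB -3.2 tilt [ 0.007 -0.002 -1.   ] F [-0.3 -0.1  0.1] op 0.0
0.94 [296.2, 166.6] 294.0133037694013 164.5410199556541 274 314 144 185
0.84 [219.1, 139.7] 217.79138166894666 140.11012311901504 197 239 120 161
0.58 [212.6, 10.5] 213.65534979423867 10.67283950617284 189 236 0 26
0.58 [286.5, 23.8] 283.57696390658174 23.48832271762208 261 306 0 49
[[315.6 213.8]
 [246.7 217.6]
 [423.7 265. ]
 [146.2 280. ]]
```

View pics/d_zoom.png

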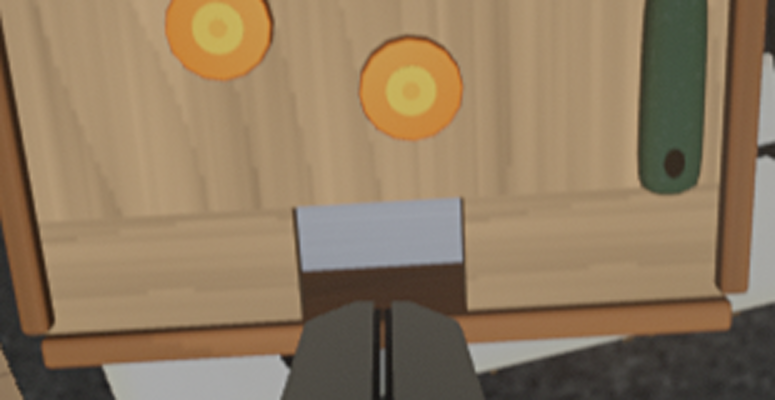

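```bash
cat > fit2.py <<'E'
import fit
from fit import *
w=np.load("w1.npy"); W=dict(K=w[:9].reshape(3,3),position=w[9:12],orientation=w[12:15])
def zw(u,v): return ((u+.5)/2.5-.5+130,(v+.5)/2.5-.5+130)
fit.D+= [(W,zw(293,208),(-.035,-.14,.078),0),(W,zw(462,198),(.035,-.14,.078),0),(W,zw(731,328),(.148,-.204,.078),1),(W,zw(45,366),(-.148,-.204,.078),1)]
# camera offset nuisance for each camera (prior 2 mm)
cams=[T,S,W]; base=[c["position"].copy() for c in cams]
def r2(v):
    for i,c in enumerate(cams): c["position"]=base[i]+v[5+3*i:8+3*i]
    r=res(v[:5]); return np.r_[r, v[5:]/.002, (v[4]-.004)/.006]
s=least_squares(r2,np.r_[np.load("board.npy"),np.zeros(9)],loss="soft_l1"); v=s.x
print(np.round(v[:5],4),np.degrees(v[3]),np.round(v[5:]*1000,1)); print(np.round(r2(v)[:-10].reshape(-1,2),1).tolist())
np.save("board.npy",v[:4]); np.save("W.npy",W["position"])
for n,px in [("b",zw(411,89)),("d",zw(218.5,27)),("b'",(294,164.5)),("d'",(217.8,140.1)),]:
    print(n,np.round(fit.b2w([0,0,0,-v[3]],atz(W,px,v[2]+.09)-v[:3])[0]*1000,1))
for n,a,b in [("a",337,265),("b",508,297),("c",288,338),("d",447,386)]:
    print(n,np.round(fit.b2w([0,0,0,-v[3]],atz(T,zt(a,b),v[2]+.09)-v[:3])[0]*1000,1))
E
python3 fit2.py
```

```text
[ 0.522   0.0509  0.0452 -0.1979  0.0008] -11.339367349040746 [ 0.7  1.1  1.1 -1.4 -0.6 -2.4  0.5 -0.4  0.6]
[[-0.3, -1.0], [-0.9, 0.7], [0.6, -0.8], [0.0, 0.8], [0.2, -0.3], [-0.4, -0.2], [-1.2, 0.5], [0.8, 0.1], [0.5, 0.2], [-0.7, 1.1], [-0.1, 0.5], [-0.9, -0.1], [1.0, -0.4], [-0.1, 0.2], [0.5, 0.4], [0.1, -0.1], [-0.3, -0.3]]
b [ 15.4 -90.9  90. ]
d [-55.2 -63.3  90. ]
b' [ 15.4 -90.1  90. ]
d' [-54.6 -63.   90. ]
a [12.8 31.3 90. ]
b [ 16.5 -92.   90. ]
c [-45.5  53.3  90. ]
d [-54.4 -63.7  90. ]
```

```bash
cat >> h.py <<'E'
def tip(x,y,z): return b2w(np.array([x,y,z+19.])/1000)[0]
E
python3 - <<'E'
from h import *
where()
plan(tip(0,-165,120),tooldir(0),5)
E
```

```text
t 2.35 tcp [ 0.5024 -0.0498  0.3391] tipB mm [   0.7 -102.6  274.9] yawB -3.1 tilt [ 0.007 -0.001 -1.   ] F [ 0.2  0.7 -0.4] op 0.0
[0.0125, 0.031, 0.0003] [-0.08, -0.61, -0.01]
[0.0125, 0.031, 0.0002] [-0.08, -0.61, -0.01]
[0.0125, 0.031, 0.0002] [-0.08, -0.61, -0.01]
[0.0125, 0.031, 0.0001] [-0.08, -0.61, -0.01]
[0.0125, 0.031, -0.0] [-0.08, -0.61, -0.01]
```

>>> carry_out(motion=[0.0125,0.031,0,0,-0.6,0,-1,0.0125,0.031,0,0,-0.6,0,-1,0.0125,0.031,0,0,-0.6,0,-1,0.0125,0.031,0,0,-0.6,0,-1,0.0125,0.031,0,0,-0.6,0,-1])

```text
t: 2.85
tool_pos: [0.4931, -0.1056, 0.187]
orientation: [-1.101, 1.325, -1.352]
force: [-0.9, 0.0, 0.6]
opening: 0.0005
```

```bash
python3 - <<'E'
from h import *
where()
im=imaging.read_camera("wrist"); cv2.imwrite("pics/e_wrist.png",im); where()
plan(tip(0,-165,55),tooldir(0),5)
E
```

```text
t 2.85 tcp [ 0.4931 -0.1056  0.187 ] tipB mm [   2.8 -159.1  122.8] yawB 0.9 tilt [ 0.022 -0.002 -1.   ] F [-0.9  0.   0.6] op 0.0
t 2.9 tcp [ 0.4899 -0.1061  0.1808] tipB mm [  -0.3 -160.2  116.6] yawB 0.9 tilt [ 0.014 -0.    -1.   ] F [-2.7 -0.7 -5. ] op 0.0
[0.001, 0.0123, -0.0001] [-0.16, 0.19, -0.03]
[0.001, 0.0123, -0.0] [-0.16, 0.19, -0.03]
[0.001, 0.0123, 0.0] [-0.16, 0.19, -0.03]
[0.001, 0.0123, 0.0] [-0.16, 0.19, -0.03]
[0.001, 0.0123, 0.0001] [-0.16, 0.19, -0.03]
```

View pics/e_wrist.png

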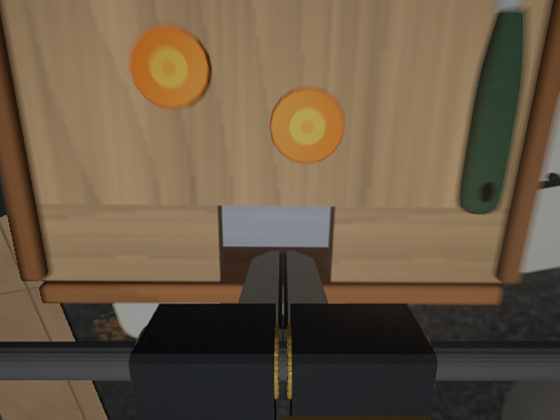

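The view shows the fingers centred on the notch (cols 221–331). Lowering into it.

>>> carry_out(motion=[0.001,0.012,0,-0.2,0,0,-1,0.001,0.012,0,-0.2,0,0,-1,0.001,0.012,0,-0.2,0,0,-1,0,0.012,0,-0.2,0,0,-1,0,0.012,0,-0.2,0,0,-1])

```text
t: 3.4
tool_pos: [0.4922, -0.1059, 0.1213]
orientation: [-1.118, 1.339, -1.337]
force: [-0.3, 0.3, 0.6]
opening: 0.0007
```

```bash
python3 - <<'E'
from h import *
where()
im=imaging.read_camera("wrist"); cv2.imwrite("pics/f_wrist.png",im);im=imaging.read_camera("scene"); cv2.imwrite("pics/f_scene.png",cv2.resize(im[150:270,190:350],(640,480),interpolation=cv2.INTER_CUBIC)); where()
plan(tip(0,-288,55),tooldir(0),10)
E
```

```text
t 3.4 tcp [ 0.4922 -0.1059  0.1213] tipB mm [   1.7 -159.5   57.1] yawB 1.2 tilt [ 0.001  0.002 -1.   ] F [-0.3  0.3  0.6] op 0.001
t 3.5 tcp [ 0.4907 -0.1056  0.1197] tipB mm [ 1.000e-01 -1.595e+02  5.550e+01] yawB 1.2 tilt [-0.003  0.004 -1.   ] F [-0.7 -0.1 -0.3] op 0.001
[0.0128, 0.0, -0.0003] [0.02, 0.12, -0.02]
[0.0128, 0.0, -0.0002] [0.02, 0.12, -0.02]
[0.0128, 0.0, -0.0002] [0.02, 0.12, -0.02]
[0.0128, 0.0, -0.0002] [0.02, 0.12, -0.02]
[0.0128, 0.0, -0.0002] [0.02, 0.12, -0.02]
[0.0128, 0.0, -0.0001] [0.02, 0.12, -0.02]
[0.0128, 0.0, -0.0001] [0.02, 0.12, -0.02]
[0.0128, 0.0, -0.0001] [0.02, 0.12, -0.02]
[0.0128, 0.0, -0.0001] [0.02, 0.12, -0.02]
[0.0128, 0.0, -0.0] [0.02, 0.12, -0.02]
```

View pics/f_scene.png

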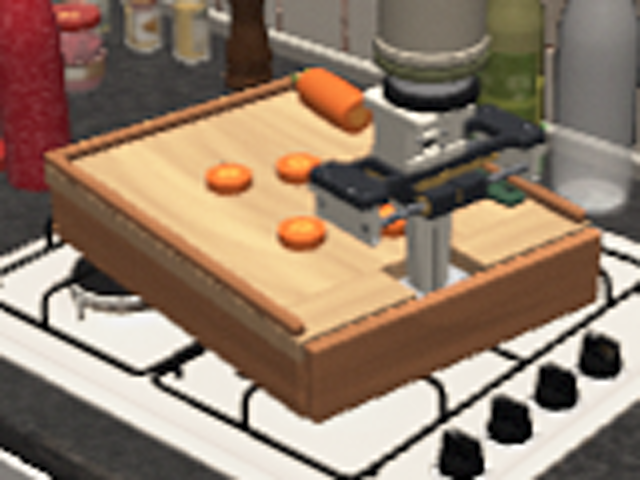

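The scene picture shows the fingers inside the notch at (430,275), with nothing touched. Now I push along board −y.

>>> carry_out(motion=[0.012,0,0,0,0,0,-1,0.012,0,0,0,0,0,-1,0.012,0,0,0,0,0,-1,0.012,0,0,0,0,0,-1,0.012,0,0,0,0,0,-1])

```text
t: 4.0
tool_pos: [0.4796, -0.1682, 0.1204]
orientation: [-1.119, 1.342, -1.333]
force: [-0.7, 2.9, -1.6]
opening: 0.0005
```

>>> carry_out(motion=[0.012,0,0,0,0,0,-1,0.012,0,0,0,0,0,-1,0.012,0,0,0,0,0,-1,0.01,0,0,0,0,0,-1,0.008,0,0,0,0,0,-1])

```text
t: 4.5
tool_pos: [0.4683, -0.2276, 0.1204]
orientation: [-1.119, 1.344, -1.334]
force: [-1.4, 2.9, 0.8]
opening: 0.0006
```

```bash
python3 - <<'E'
from h import *
where()
im=imaging.read_camera("top"); cv2.imwrite("pics/g_top.png",cv2.resize(im[125:275,170:370],(800,600),interpolation=cv2.INTER_CUBIC)); where()
plan(tip(0,-288,55),tooldir(0),5)
E
```

```text
t 4.5 tcp [ 0.4683 -0.2276  0.1204] tipB mm [   2.1 -283.6   56.2] yawB 1.1 tilt [-0.003  0.005 -1.   ] F [-1.4  2.9  0.8] op 0.001
t 4.55 tcp [ 0.4683 -0.2288  0.1205] tipB mm [   2.3 -284.7   56.4] yawB 1.1 tilt [-0.003  0.004 -1.   ] F [-0.3  0.2 -0.5] op 0.001
[0.0006, 0.0003, -0.0005] [0.04, 0.22, -0.04]
[0.0006, 0.0003, -0.0005] [0.04, 0.22, -0.04]
[0.0006, 0.0003, -0.0005] [0.04, 0.22, -0.04]
[0.0006, 0.0003, -0.0005] [0.04, 0.22, -0.04]
[0.0006, 0.0003, -0.0005] [0.04, 0.22, -0.04]
```

View pics/g_top.png

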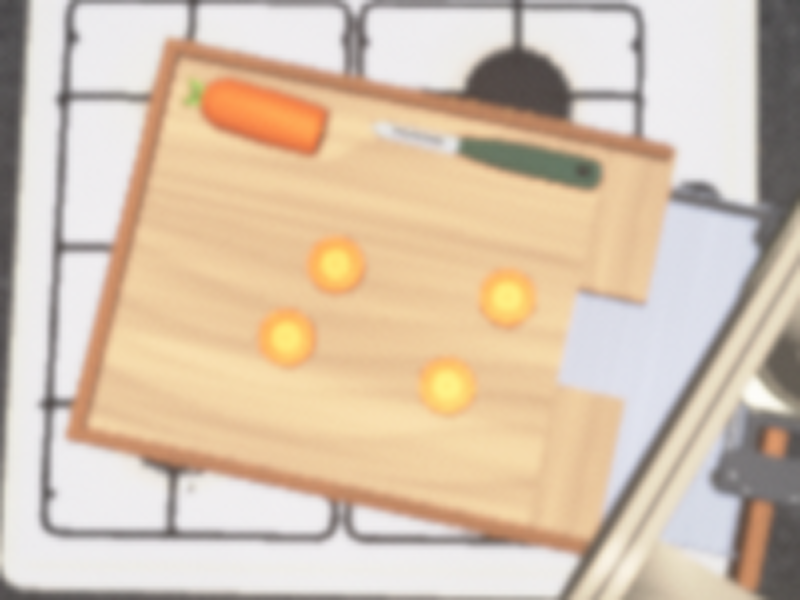

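Tray is out: fingertip at board y ≈ −285 puts the travel at about 0.10 m, and the steel tray shows at (690,330). I back off, lift, and go behind the first slice.

>>> carry_out(motion=[-0.01,0,0,0,0,0,-1,0,-0.025,0,0,0,0,-1,0,-0.03,0,0,0,0,-1,-0.02,-0.02,-0.005,0,-1.4,0,-1,-0.04,0,-0.008,0,-1.5,0,-0.5])

```text
t: 5.05
tool_pos: [0.4683, -0.1577, 0.1985]
orientation: [-1.143, 1.307, -1.304]
force: [1.1, 0.0, -0.5]
opening: 0.0047
```

```bash
python3 - <<'E'
from h import *
where()
plan(tip(-49,-18,115),tooldir(-7),6)
E
```

```text
t 5.05 tcp [ 0.4683 -0.1577  0.1985] tipB mm [ -11.6 -215.1  134.4] yawB 3.8 tilt [-0.001  0.002 -1.   ] F [ 1.1  0.  -0.5] op 0.005
[-0.0332, 0.0033, -0.0041] [0.01, 1.8, -0.01]
[-0.033, 0.0033, -0.0051] [0.01, 1.8, -0.01]
[-0.0329, 0.0033, -0.0061] [0.01, 1.8, -0.01]
[-0.0327, 0.0033, -0.0072] [0.01, 1.8, -0.01]
[-0.0324, 0.0032, -0.0082] [0.01, 1.8, -0.01]
[-0.0321, 0.0032, -0.0092] [0.01, 1.8, -0.01]
```

>>> carry_out(motion=[-0.04,0.003,-0.005,0,2.2,0,-0.5,-0.04,0.003,-0.007,0,2.2,0,-0.5,-0.04,0.003,-0.008,0,2.2,0,-0.5,-0.04,0.003,-0.009,0,2.2,0,-0.5,-0.036,0.003,-0.011,0,2.2,0,-0.5])

```text
t: 5.55
tool_pos: [0.4718, 0.0529, 0.1879]
orientation: [-1.025, 1.439, -1.452]
force: [-0.0, 0.1, 0.1]
opening: 0.0234
```

```bash
python3 - <<'E'
from h import *
where()
im=imaging.read_camera("wrist"); cv2.imwrite("pics/i_wrist.png",im); where()
plan(tip(-50,-22,82),tooldir(-7),4)
E
```

```text
t 5.55 tcp [0.4718 0.0529 0.1879] tipB mm [-49.4  -7.9 123.7] yawB -7.5 tilt [ 0.011 -0.    -1.   ] F [-0.   0.1  0.1] op 0.023
t 5.6 tcp [0.4711 0.0579 0.1873] tipB mm [-51.1  -3.  123.2] yawB -7.6 tilt [ 0.01   0.003 -1.   ] F [-0.   4.3 -0.9] op 0.023
[0.0047, 0.0103, 0.0008] [-0.13, -0.14, -0.09]
[0.0047, 0.0103, 0.0008] [-0.13, -0.14, -0.09]
[0.0047, 0.0103, 0.0009] [-0.13, -0.14, -0.09]
[0.0047, 0.0103, 0.0009] [-0.13, -0.14, -0.09]
```

View pics/i_wrist.png

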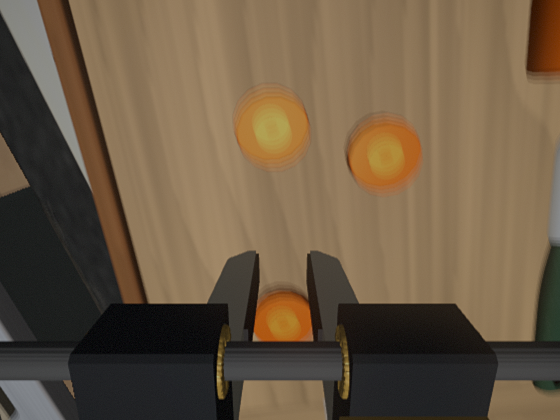

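The wrist view shows the open fingers at cols 215–355, with slice d below them at (283,315). Slices c (272,125) and a (385,155) are ahead, clear of the fingers. Lowering.

>>> carry_out(motion=[0.004,0.011,0,0,0,0,-0.5,0.004,0.011,0,0,0,0,-0.5,0.004,0.01,0,0,0,0,-0.5,0.003,0.008,0,0,0,0,-0.5,0,0,0,0,0,0,-0.5])

```text
t: 6.1
tool_pos: [0.4667, 0.0441, 0.1444]
orientation: [-1.024, 1.437, -1.446]
force: [-0.4, 3.9, 5.4]
opening: 0.023
```

```bash
python3 - <<'E'
from h import *
where()
im=imaging.read_camera("scene"); cv2.imwrite("pics/j_scene.png",cv2.resize(im[150:270,190:350],(800,600),interpolation=cv2.INTER_CUBIC));  where()
plan(tip(-72,-205,82),tooldir(-7),15)
E
```

```text
t 6.1 tcp [0.4667 0.0441 0.1444] tipB mm [-52.7 -17.4  80.3] yawB -7.3 tilt [ 0.013  0.003 -1.   ] F [-0.4  3.9  5.4] op 0.023
t 6.15 tcp [0.4667 0.044  0.1446] tipB mm [-52.7 -17.5  80.4] yawB -7.3 tilt [ 0.013  0.003 -1.   ] F [0.3 0.1 0.2] op 0.023
[0.0126, -0.0002, 0.0003] [-0.04, -0.02, -0.03]
[0.0126, -0.0002, 0.0003] [-0.04, -0.02, -0.03]
[0.0126, -0.0002, 0.0003] [-0.04, -0.02, -0.03]
[0.0126, -0.0002, 0.0003] [-0.04, -0.02, -0.03]
[0.0126, -0.0002, 0.0003] [-0.04, -0.02, -0.03]
[0.0126, -0.0002, 0.0003] [-0.04, -0.02, -0.03]
[0.0126, -0.0002, 0.0003] [-0.04, -0.02, -0.03]
[0.0126, -0.0002, 0.0003] [-0.04, -0.02, -0.03]
[0.0126, -0.0001, 0.0003] [-0.04, -0.02, -0.03]
[0.0126, -0.0001, 0.0003] [-0.04, -0.02, -0.03]
[0.0126, -0.0001, 0.0003] [-0.04, -0.02, -0.03]
[0.0126, -0.0001, 0.0003] [-0.04, -0.02, -0.03]
[0.0126, -0.0001, 0.0003] [-0.04, -0.02, -0.03]
[0.0126, -0.0001, 0.0003] [-0.04, -0.02, -0.03]
[0.0126, -0.0001, 0.0003] [-0.04, -0.02, -0.03]
```

View pics/j_scene.png

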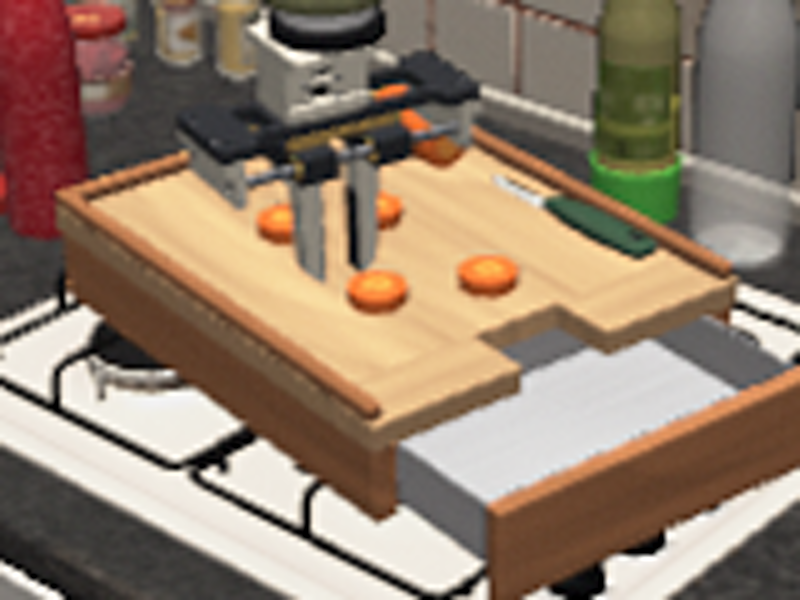

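The scene shows both fingertips just above the face, behind slice d (378,290), and the tray well out at the right. Sweeping.

>>> carry_out(motion=[0.01,-0.001,0,0,0,0,-0.5,0.012,-0.001,0,0,0,0,-0.5,0.012,0,0,0,0,0,-0.5,0.012,0,0,0,0,0,-0.5,0.012,0,0,0,0,0,-0.5])

```text
t: 6.65
tool_pos: [0.4461, -0.0175, 0.1454]
orientation: [-1.025, 1.439, -1.449]
force: [1.1, -0.1, 0.3]
opening: 0.0233
```

>>> carry_out(motion=[0.012,0,0,0,0,0,-0.5,0.012,0,0,0,0,0,-0.5,0.012,0,0,0,0,0,-0.5,0.012,0,0,0,0,0,-0.5,0.01,0,0,0,0,0,-0.5])

```text
t: 7.15
tool_pos: [0.4246, -0.0795, 0.1454]
orientation: [-1.022, 1.44, -1.452]
force: [0.1, -0.6, -0.8]
opening: 0.0239
```

```bash
python3 - <<'E'
from h import *
where()
im=imaging.read_camera("scene"); cv2.imwrite("pics/k_scene.png",cv2.resize(im[150:270,190:350],(640,480),interpolation=cv2.INTER_CUBIC)); im=imaging.read_camera("wrist"); cv2.imwrite("pics/k_wrist.png",im);  where()
plan(tip(-72,-205,82),tooldir(-7),5)
E
```

```text
t 7.15 tcp [ 0.4246 -0.0795  0.1454] tipB mm [ -69.7 -146.9   81.2] yawB -7.6 tilt [ 0.013  0.001 -1.   ] F [ 0.1 -0.6 -0.8] op 0.024
t 7.25 tcp [ 0.4246 -0.0796  0.1454] tipB mm [ -69.6 -147.    81.2] yawB -7.7 tilt [ 0.013  0.    -1.   ] F [-0.2  0.1 -0.2] op 0.024
[0.0115, -0.0002, 0.0011] [-0.14, -0.14, -0.05]
[0.0115, -0.0002, 0.0011] [-0.14, -0.14, -0.05]
[0.0115, -0.0002, 0.0011] [-0.14, -0.14, -0.05]
[0.0115, -0.0002, 0.001] [-0.14, -0.14, -0.05]
[0.0115, -0.0002, 0.001] [-0.14, -0.14, -0.05]
```

View pics/k_scene.png

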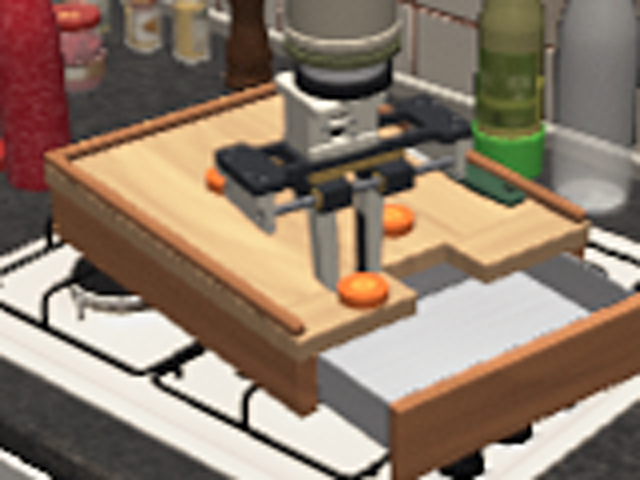

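View pics/k_wrist.png

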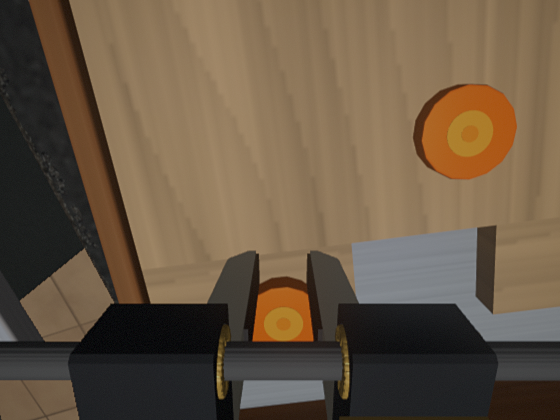

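Slice d is cradled at (362,289) in the scene view, near the edge. Next I push it over and lift.

>>> carry_out(motion=[0.012,0,0.001,0,0,0,-0.5,0.012,0,0.001,0,0,0,-0.5,0.012,0,0.001,0,0,0,-0.5,0.012,0,0.001,0,0,0,-0.5,0.008,0,0,0,0,0,-0.5])

```text
t: 7.75
tool_pos: [0.4094, -0.1362, 0.1452]
orientation: [-1.021, 1.441, -1.453]
force: [0.7, 0.4, 0.5]
opening: 0.0234
```

>>> carry_out(motion=[0,-0.015,0,0,0,0,-0.5,-0.01,-0.03,0,0,0,0,-0.5,-0.04,-0.01,0,0,0,0,-0.5,-0.045,0,0,0,0,0,-0.5,-0.045,0,0,0,0,0,-0.5])

```text
t: 8.25
tool_pos: [0.4542, -0.0079, 0.2028]
orientation: [-1.014, 1.45, -1.462]
force: [0.7, -0.7, -0.2]
opening: 0.0233
```

```bash
python3 - <<'E'
from h import *
where()
im=imaging.read_camera("scene"); cv2.imwrite("pics/l_scene.png",cv2.resize(im[150:270,190:350],(640,480),interpolation=cv2.INTER_CUBIC)); where()
plan(tip(-43,100,125),tooldir(-6),5)
E
```

```text
t 8.25 tcp [ 0.4542 -0.0079  0.2028] tipB mm [-54.7 -70.9 138.6] yawB -8.4 tilt [ 0.013  0.001 -1.   ] F [ 0.7 -0.7 -0.2] op 0.023
t 8.3 tcp [ 0.4557 -0.0018  0.203 ] tipB mm [-54.3 -64.6 138.8] yawB -8.2 tilt [ 0.014  0.005 -1.   ] F [-2.   3.8 -0.4] op 0.023
[-0.0329, 0.003, -0.0025] [-0.14, -0.45, -0.11]
[-0.0329, 0.003, -0.0022] [-0.14, -0.45, -0.11]
[-0.033, 0.0029, -0.0019] [-0.14, -0.45, -0.11]
[-0.033, 0.0029, -0.0017] [-0.14, -0.45, -0.11]
[-0.033, 0.0028, -0.0014] [-0.14, -0.45, -0.11]
```

View pics/l_scene.png

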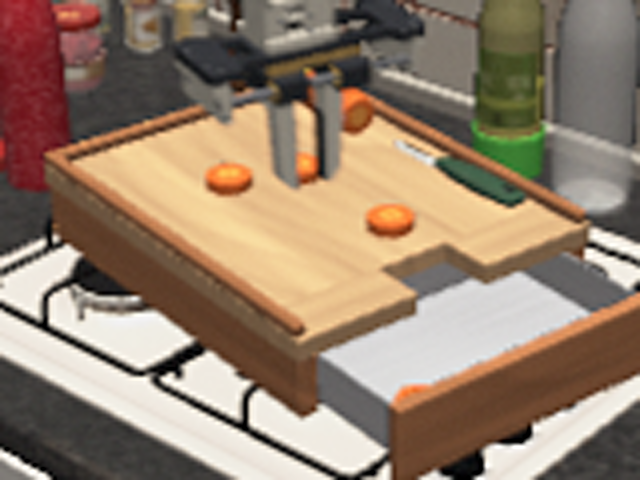

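Slice d is in the tray, at (415,390). Next is slice c.

>>> carry_out(motion=[-0.034,0,-0.002,-0.1,-0.4,0,-0.5,-0.034,0,-0.002,-0.1,-0.4,0,-0.5,-0.034,0,-0.002,-0.1,-0.4,0,-0.5,-0.034,0,-0.002,-0.1,-0.4,0,-0.5,-0.028,0,-0.001,-0.1,-0.4,0,-0.5])

```text
t: 8.8
tool_pos: [0.5016, 0.1609, 0.2044]
orientation: [-1.039, 1.43, -1.427]
force: [0.5, -0.6, -0.1]
opening: 0.0231
```

```bash
python3 - <<'E'
from h import *
im=imaging.read_camera("wrist"); cv2.imwrite("pics/m_wrist.png",im); where()
plan(tip(-43,94,82),tooldir(-6),5)
E
```

```text
t 8.85 tcp [0.5021 0.1641 0.2045] tipB mm [-41.7 107.3 140.3] yawB -6.1 tilt [ 0.007  0.009 -1.   ] F [-2.4  1.9  0. ] op 0.023
[0.0028, 0.0116, -0.0] [-0.04, -0.01, -0.13]
[0.0027, 0.0116, -0.0] [-0.04, -0.01, -0.13]
[0.0027, 0.0116, 0.0] [-0.04, -0.01, -0.13]
[0.0027, 0.0116, 0.0] [-0.04, -0.01, -0.13]
[0.0027, 0.0117, 0.0] [-0.04, -0.01, -0.13]
```

View pics/m_wrist.png

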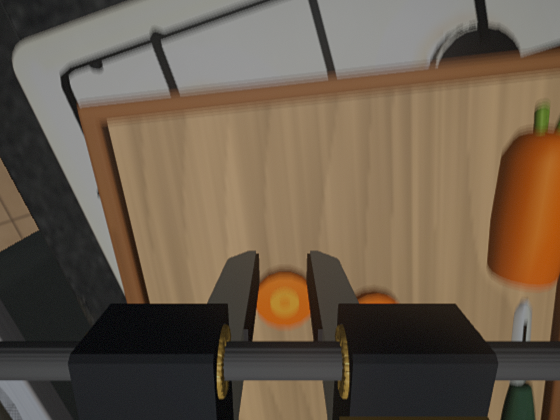

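>>> carry_out(motion=[0.003,0.012,0,0,0,0,-0.5,0.003,0.012,0,0,0,0,-0.5,0.003,0.012,0,0,0,0,-0.5,0.002,0.012,0,0,0,0,-0.5,0.001,0.008,0,0,0,0,-0.5])

```text
t: 9.35
tool_pos: [0.4983, 0.1503, 0.144]
orientation: [-1.039, 1.43, -1.424]
force: [-38.3, 4.6, 76.1]
opening: 0.0234
```

```bash
python3 - <<'E'
from h import *
im=imaging.read_camera("scene"); cv2.imwrite("pics/n_scene.png",cv2.resize(im[150:270,190:350],(640,480),interpolation=cv2.INTER_CUBIC)); where()
plan(tip(-74,-205,82),tooldir(-6),25)
E
```

```text
t 9.4 tcp [0.4984 0.1504 0.1445] tipB mm [-42.6  93.1  80.4] yawB -6.1 tilt [ 0.006  0.009 -1.   ] F [-0.1 -0.2  1.3] op 0.023
[0.012, -0.0002, 0.0] [-0.01, -0.0, -0.02]
[0.012, -0.0002, 0.0] [-0.01, -0.0, -0.02]
[0.012, -0.0002, 0.0] [-0.01, -0.0, -0.02]
[0.012, -0.0002, 0.0] [-0.01, -0.0, -0.02]
[0.012, -0.0002, 0.0] [-0.01, -0.0, -0.02]
[0.012, -0.0002, 0.0] [-0.01, -0.0, -0.02]
[0.012, -0.0002, 0.0] [-0.01, -0.0, -0.02]
[0.012, -0.0002, 0.0] [-0.01, -0.0, -0.02]
[0.012, -0.0002, 0.0] [-0.01, -0.0, -0.02]
[0.012, -0.0001, 0.0] [-0.01, -0.0, -0.02]
[0.012, -0.0001, 0.0] [-0.01, -0.0, -0.02]
[0.012, -0.0001, 0.0] [-0.01, -0.0, -0.02]
[0.012, -0.0001, 0.0] [-0.01, -0.0, -0.02]
[0.012, -0.0001, 0.0] [-0.01, -0.0, -0.02]
[0.012, -0.0001, 0.0] [-0.01, -0.0, -0.02]
[0.012, -0.0001, 0.0] [-0.01, -0.0, -0.02]
[0.012, -0.0001, 0.0] [-0.01, -0.0, -0.02]
[0.012, -0.0001, 0.0] [-0.01, -0.0, -0.02]
[0.012, -0.0001, 0.0] [-0.01, -0.0, -0.02]
[0.012, -0.0001, 0.0] [-0.01, -0.0, -0.02]
[0.012, -0.0001, 0.0] [-0.01, -0.0, -0.02]
[0.012, -0.0001, 0.0] [-0.01, -0.0, -0.02]
[0.012, -0.0001, 0.0] [-0.01, -0.0, -0.02]
[0.012, -0.0001, 0.0] [-0.01, -0.0, -0.02]
[0.012, -0.0001, 0.0] [-0.01, -0.0, -0.02]
```

View pics/n_scene.png

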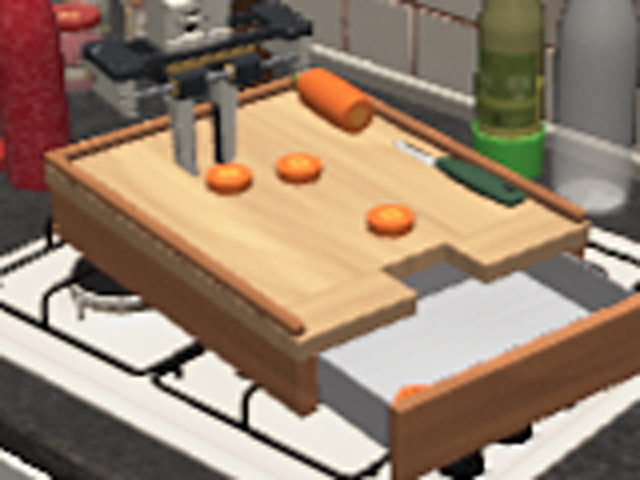

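That descent touched the face with a spike of about 85 N, which is below the limit. It shows the face is about 2 mm higher than I fitted. I correct the model, raise the tips slightly and sweep.

```bash
python3 - <<'E'
from h import *
p=np.load("board.npy"); p[2]+=.002; np.save("board.npy",p)
where()
E
```

```text
t 9.4 tcp [0.4984 0.1504 0.1445] tipB mm [-42.6  93.1  78.4] yawB -6.1 tilt [ 0.006  0.009 -1.   ] F [-0.1 -0.2  1.3] op 0.023
```

>>> carry_out(motion=[0,-0.004,0,0,0,0,-0.5,0.01,0,0,0,0,0,-0.5,0.012,0,0,0,0,0,-0.5,0.012,0,0,0,0,0,-0.5,0.012,0,0,0,0,0,-0.5])

```text
t: 9.9
tool_pos: [0.483, 0.1021, 0.1466]
orientation: [-1.039, 1.432, -1.424]
force: [0.2, 1.5, 0.7]
opening: 0.0233
```

>>> carry_out(motion=[0.012,0,0,0,0,0,-0.5,0.012,0,0,0,0,0,-0.5,0.012,0,0,0,0,0,-0.5,0.012,0,0,0,0,0,-0.5,0.012,0,0,0,0,0,-0.5])

```text
t: 10.4
tool_pos: [0.4632, 0.0389, 0.1461]
orientation: [-1.038, 1.432, -1.425]
force: [-0.3, 0.1, 1.1]
opening: 0.0234
```

>>> carry_out(motion=[0.012,0,0,0,0,0,-0.5,0.012,0,0,0,0,0,-0.5,0.012,0,0,0,0,0,-0.5,0.012,0,0,0,0,0,-0.5,0.012,0,0,0,0,0,-0.5])

```text
t: 10.9
tool_pos: [0.4434, -0.0233, 0.1456]
orientation: [-1.038, 1.432, -1.425]
force: [-0.4, 0.9, 1.2]
opening: 0.0232
```

```bash
python3 - <<'E'
from h import *
im=imaging.read_camera("scene"); cv2.imwrite("pics/o_scene.png",cv2.resize(im[150:270,190:350],(640,480),interpolation=cv2.INTER_CUBIC)); where()
plan(tip(-76,-205,82),tooldir(-6),8)
E
```

```text
t 10.95 tcp [ 0.443  -0.0248  0.1455] tipB mm [-62.5 -89.5  79.3] yawB -6.2 tilt [ 0.006  0.008 -1.   ] F [ 0.7 -1.   0.5] op 0.023
[0.0145, -0.0005, -0.0001] [-0.02, -0.03, -0.07]
[0.0145, -0.0005, -0.0001] [-0.02, -0.03, -0.07]
[0.0145, -0.0004, -0.0001] [-0.02, -0.03, -0.07]
[0.0145, -0.0004, -0.0001] [-0.02, -0.03, -0.07]
[0.0145, -0.0004, -0.0001] [-0.02, -0.03, -0.07]
[0.0145, -0.0004, -0.0001] [-0.02, -0.03, -0.07]
[0.0145, -0.0004, -0.0001] [-0.02, -0.03, -0.07]
[0.0145, -0.0004, -0.0002] [-0.02, -0.03, -0.07]
```

View pics/o_scene.png

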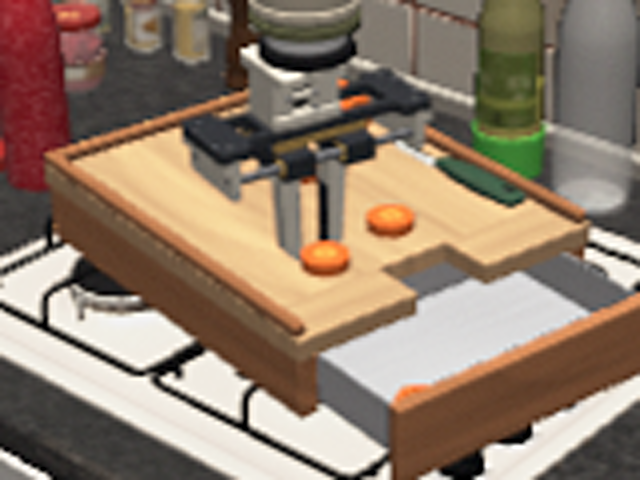

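Slice c rides in the cradle at (326,256). Continuing over the edge.

>>> carry_out(motion=[0.012,-0.001,0,0,0,0,-0.5,0.012,-0.001,0,0,0,0,-0.5,0.012,0,0,0,0,0,-0.5,0.012,0,0,0,0,0,-0.5,0.012,0,0,0,0,0,-0.5])

```text
t: 11.45
tool_pos: [0.4233, -0.0855, 0.1466]
orientation: [-1.039, 1.432, -1.426]
force: [1.1, 0.8, 0.8]
opening: 0.0231
```

>>> carry_out(motion=[0.012,0,0,0,0,0,-0.5,0.012,0,0,0,0,0,-0.5,0.012,0,0,0,0,0,-0.5,0.012,0,0,0,0,0,-0.5,0.004,0,0,0,0,0,-0.5])

```text
t: 11.95
tool_pos: [0.4057, -0.1401, 0.1459]
orientation: [-1.038, 1.433, -1.427]
force: [-0.1, 0.7, -0.6]
opening: 0.0233
```

>>> carry_out(motion=[0,-0.015,0,0,0,0,-0.5,-0.01,-0.03,0,0,0,0,-0.5,-0.04,-0.01,0,0,0,0,-0.5,-0.045,0,0,0,0,0,-0.5,-0.045,0,0,0,0,0,-0.5])

```text
t: 12.45
tool_pos: [0.4477, -0.0092, 0.204]
orientation: [-1.031, 1.443, -1.435]
force: [1.5, -0.5, -0.3]
opening: 0.0234
```

```bash
python3 - <<'E'
from h import *
im=imaging.read_camera("scene"); cv2.imwrite("pics/p_scene.png",cv2.resize(im[150:270,190:350],(640,480),interpolation=cv2.INTER_CUBIC)); where(); print(robot.read_state()["q"])
plan(tip(29,68,120),tooldir(-24),5)
E
```

```text
t 12.5 tcp [ 0.449  -0.003   0.2042] tipB mm [-60.9 -67.  138. ] yawB -6.8 tilt [ 0.006  0.013 -1.   ] F [-0.5  4.   0.3] op 0.023
[-0.13183336 -0.27958236  1.93892286  0.01345876  1.47781738  0.18350679]
[-0.0289, 0.004, 0.0147] [0.0, 3.44, -0.16]
[-0.0298, 0.0039, 0.0129] [0.0, 3.44, -0.16]
[-0.0305, 0.0039, 0.0111] [0.0, 3.44, -0.16]
[-0.0311, 0.0038, 0.0092] [0.0, 3.44, -0.16]
[-0.0316, 0.0037, 0.0073] [0.0, 3.44, -0.16]
```

View pics/p_scene.png

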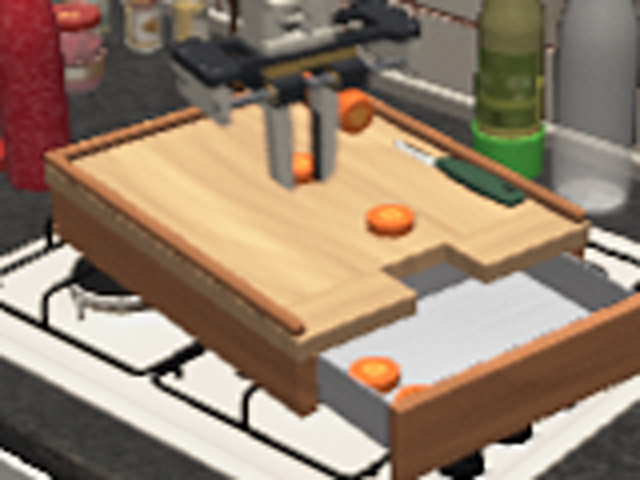

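Slices c and d are both in the tray, at (374,372) and (415,392). Next is slice a, with a diagonal stroke to stay clear of the notch.

>>> carry_out(motion=[-0.029,0.004,0.015,0,3.5,0,-0.5,-0.03,0.004,0.013,0,3.5,0,-0.5,-0.03,0.004,0.011,0,3.5,0,-0.5,-0.03,0.004,0.009,0,3.5,0,-0.5,-0.028,0.004,0.007,0,3.5,0,-0.5])

```text
t: 13.0
tool_pos: [0.5644, 0.1139, 0.1865]
orientation: [-0.83, 1.658, -1.644]
force: [-0.8, 0.2, 0.6]
opening: 0.0231
```

```bash
python3 - <<'E'
from h import *
im=imaging.read_camera("wrist"); cv2.imwrite("pics/q_wrist.png",im); where()
plan(tip(28,65,83),tooldir(-24),5)
E
```

```text
t 13.05 tcp [0.566  0.1164 0.1853] tipB mm [ 30.4  73.2 119.1] yawB -24.8 tilt [ 0.008  0.014 -1.   ] F [-4.  -0.2 -0.6] op 0.023
[0.0017, 0.0072, 0.0003] [0.02, -0.17, -0.19]
[0.0017, 0.0072, 0.0003] [0.02, -0.17, -0.19]
[0.0017, 0.0072, 0.0003] [0.02, -0.17, -0.19]
[0.0017, 0.0072, 0.0002] [0.02, -0.17, -0.19]
[0.0017, 0.0072, 0.0002] [0.02, -0.17, -0.19]
```

View pics/q_wrist.png

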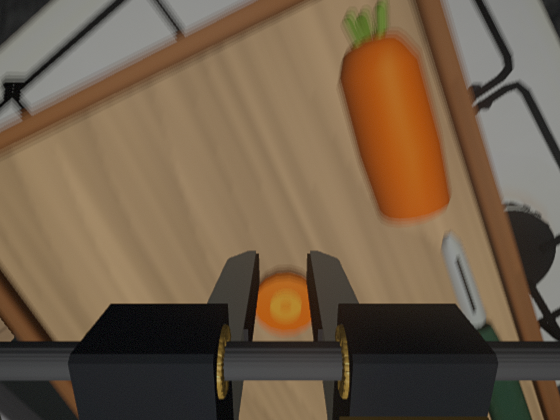

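Slice a is centred between the fingers at (285,300), and the carrot end and peeler are clear. Lowering gently, then sweeping.

>>> carry_out(motion=[0.002,0.008,0,0,0,0,-0.5,0.002,0.008,0,0,0,0,-0.5,0.002,0.007,0,0,0,0,-0.5,0.001,0.005,0,0,0,0,-0.5,0,0.002,0,0,0,0,-0.5])

```text
t: 13.55
tool_pos: [0.5602, 0.1098, 0.1511]
orientation: [-0.831, 1.662, -1.643]
force: [0.5, -0.9, 0.3]
opening: 0.023
```

```bash
python3 - <<'E'
from h import *
where(); 
plan(tip(-88,-203,82),tooldir(-24),20)
E
```

```text
t 13.55 tcp [0.5602 0.1098 0.1511] tipB mm [25.9 65.5 84.9] yawB -24.7 tilt [ 0.005  0.014 -1.   ] F [ 0.5 -0.9  0.3] op 0.023
[0.0146, -0.0001, 0.0004] [0.01, -0.04, -0.04]
[0.0146, -0.0001, 0.0004] [0.01, -0.04, -0.04]
[0.0146, -0.0, 0.0004] [0.01, -0.04, -0.04]
[0.0146, -0.0, 0.0004] [0.01, -0.04, -0.04]
[0.0146, -0.0, 0.0004] [0.01, -0.04, -0.04]
[0.0146, -0.0, 0.0004] [0.01, -0.04, -0.04]
[0.0146, 0.0, 0.0004] [0.01, -0.04, -0.04]
[0.0146, 0.0, 0.0004] [0.01, -0.04, -0.04]
[0.0146, 0.0, 0.0004] [0.01, -0.04, -0.04]
[0.0146, 0.0, 0.0004] [0.01, -0.04, -0.04]
[0.0146, 0.0, 0.0003] [0.01, -0.04, -0.04]
[0.0146, 0.0001, 0.0003] [0.01, -0.04, -0.04]
[0.0146, 0.0001, 0.0003] [0.01, -0.04, -0.04]
[0.0146, 0.0001, 0.0003] [0.01, -0.04, -0.04]
[0.0146, 0.0001, 0.0003] [0.01, -0.04, -0.04]
[0.0146, 0.0001, 0.0003] [0.01, -0.04, -0.04]
[0.0146, 0.0001, 0.0003] [0.01, -0.04, -0.04]
[0.0146, 0.0001, 0.0003] [0.01, -0.04, -0.04]
[0.0146, 0.0001, 0.0003] [0.01, -0.04, -0.04]
[0.0146, 0.0001, 0.0003] [0.01, -0.04, -0.04]
```

>>> carry_out(motion=[0.01,0.001,0,0,0,0,-0.5,0.012,0.001,0,0,0,0,-0.5,0.012,0,0,0,0,0,-0.5,0.012,0,0,0,0,0,-0.5,0.012,0,0,0,0,0,-0.5])

```text
t: 14.05
tool_pos: [0.5234, 0.0587, 0.1489]
orientation: [-0.83, 1.661, -1.644]
force: [0.9, -0.4, 0.1]
opening: 0.0232
```

>>> carry_out(motion=[0.012,0,0,0,0,0,-0.5,0.012,0,0,0,0,0,-0.5,0.012,0,0,0,0,0,-0.5,0.012,0,0,0,0,0,-0.5,0.012,0,0,0,0,0,-0.5])

```text
t: 14.55
tool_pos: [0.4849, 0.0054, 0.1485]
orientation: [-0.828, 1.66, -1.645]
force: [0.5, 0.3, -0.4]
opening: 0.0233
```

>>> carry_out(motion=[0.012,0,0,0,0,0,-0.5,0.012,0,0,0,0,0,-0.5,0.012,0,0,0,0,0,-0.5,0.012,0,0,0,0,0,-0.5,0.012,0,0,0,0,0,-0.5])

```text
t: 15.05
tool_pos: [0.4467, -0.0472, 0.148]
orientation: [-0.827, 1.659, -1.645]
force: [0.9, 0.4, 0.7]
opening: 0.0232
```

```bash
python3 - <<'E'
from h import *
im=imaging.read_camera("scene"); cv2.imwrite("pics/r_scene.png",cv2.resize(im[150:270,190:350],(640,480),interpolation=cv2.INTER_CUBIC)); where()
plan(tip(-85,-203,82),tooldir(-20),8)
E
```

```text
t 15.1 tcp [ 0.4458 -0.0484  0.1478] tipB mm [ -55.1 -112.    81.6] yawB -24.8 tilt [ 0.008  0.012 -1.   ] F [ 1.  -0.8 -0.6] op 0.023
[0.0119, -0.0002, 0.0014] [0.0, -0.6, -0.11]
[0.0119, -0.0002, 0.0012] [0.0, -0.6, -0.11]
[0.0119, -0.0002, 0.0011] [0.0, -0.6, -0.11]
[0.0119, -0.0002, 0.001] [0.0, -0.6, -0.11]
[0.0119, -0.0001, 0.0009] [0.0, -0.6, -0.11]
[0.0119, -0.0001, 0.0008] [0.0, -0.6, -0.11]
[0.0119, -0.0001, 0.0006] [0.0, -0.6, -0.11]
[0.0119, -0.0001, 0.0005] [0.0, -0.6, -0.11]
```

View pics/r_scene.png

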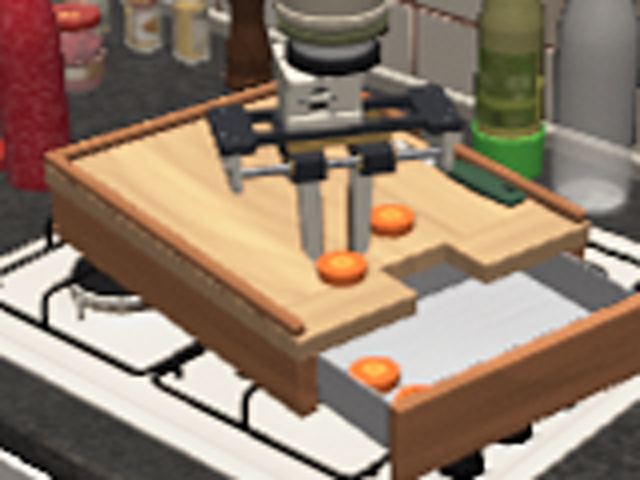

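>>> carry_out(motion=[0.012,0,0.001,0,-1,0,-0.5,0.012,0,0.001,0,-1,0,-0.5,0.012,0,0.001,0,-1,0,-0.5,0.012,0,0.001,0,-1,0,-0.5,0.012,0,0.001,0,0,0,-0.5])

```text
t: 15.6
tool_pos: [0.4147, -0.103, 0.1469]
orientation: [-0.877, 1.61, -1.596]
force: [0.2, 0.1, 0.7]
opening: 0.0233
```

>>> carry_out(motion=[0.012,0,0,0,0,0,-0.5,0.012,0,0,0,0,0,-0.5,0.011,0,0,0,0,0,-0.5,0.004,0,0,0,0,0,-0.5,0,-0.015,0,0,0,0,-0.5])

```text
t: 16.1
tool_pos: [0.3904, -0.1386, 0.1592]
orientation: [-0.878, 1.615, -1.595]
force: [-0.9, -0.0, -0.3]
opening: 0.0232
```

```bash
python3 - <<'E'
from h import *
where()
im=imaging.read_camera("scene"); cv2.imwrite("pics/s_scene.png",cv2.resize(im[150:270,190:350],(640,480),interpolation=cv2.INTER_CUBIC));
im=imaging.read_camera("wrist"); cv2.imwrite("pics/s_wrist.png",im); where()
plan(tip(56,-80,125),tooldir(-70),10)
E
```

```text
t 16.1 tcp [ 0.3904 -0.1386  0.1592] tipB mm [ -91.7 -211.4   93. ] yawB -20.7 tilt [ 0.005  0.015 -1.   ] F [-0.9 -0.  -0.3] op 0.023
t 16.2 tcp [ 0.3929 -0.1394  0.1626] tipB mm [ -89.  -211.7   96.4] yawB -20.7 tilt [ 0.011  0.012 -1.   ] F [-0.  -0.2 -0.6] op 0.023
[-0.0175, -0.0026, 0.0089] [0.02, 4.93, -0.09]
[-0.0182, -0.0026, 0.0074] [0.02, 4.93, -0.09]
[-0.0188, -0.0026, 0.0058] [0.02, 4.93, -0.09]
[-0.0192, -0.0026, 0.0042] [0.02, 4.93, -0.09]
[-0.0195, -0.0027, 0.0025] [0.02, 4.93, -0.09]
[-0.0196, -0.0027, 0.0008] [0.02, 4.93, -0.09]
[-0.0196, -0.0027, -0.0009] [0.02, 4.93, -0.09]
[-0.0195, -0.0028, -0.0026] [0.02, 4.93, -0.09]
[-0.0192, -0.0028, -0.0042] [0.02, 4.93, -0.09]
[-0.0187, -0.0028, -0.0059] [0.02, 4.93, -0.09]
```

View pics/s_scene.png

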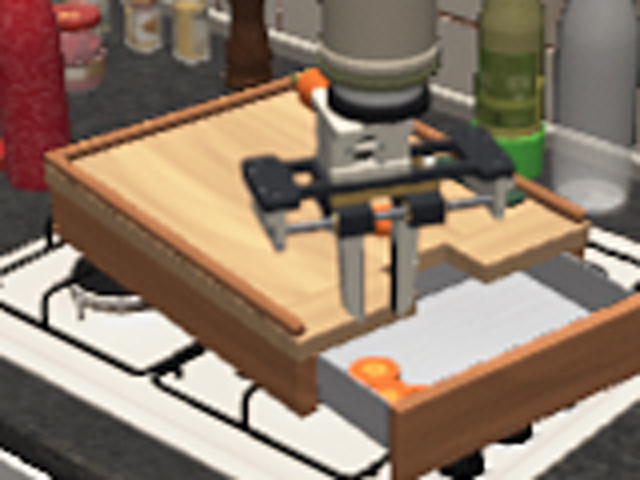

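Slice a is also in the tray, lying on the others at (375,368). Next is slice b, which I first push sideways out of the notch's lane.

>>> carry_out(motion=[-0.018,-0.006,0.009,0,5,0,-0.5,-0.018,-0.006,0.007,0,5,0,-0.5,-0.019,-0.005,0.006,0,5,0,-0.5,-0.019,-0.005,0.004,0,5,0,-0.5,-0.02,-0.004,0.002,0,5,0,-0.5])

```text
t: 16.7
tool_pos: [0.4792, -0.0872, 0.1887]
orientation: [-0.531, 1.909, -1.892]
force: [0.6, -0.1, 0.4]
opening: 0.0232
```

```bash
python3 - <<'E'
from h import *
where()
plan(tip(54,-80,120),tooldir(-75),7)
E
```

```text
t 16.7 tcp [ 0.4792 -0.0872  0.1887] tipB mm [ -14.7 -143.5  122.5] yawB -46.7 tilt [ 0.011  0.012 -1.   ] F [ 0.6 -0.1  0.4] op 0.023
[-0.0134, 0.0006, 0.0001] [0.07, 4.05, -0.12]
[-0.0134, 0.0005, -0.0008] [0.07, 4.05, -0.12]
[-0.0133, 0.0005, -0.0018] [0.07, 4.05, -0.12]
[-0.0131, 0.0005, -0.0027] [0.07, 4.05, -0.12]
[-0.0129, 0.0004, -0.0036] [0.07, 4.05, -0.12]
[-0.0126, 0.0004, -0.0045] [0.07, 4.05, -0.12]
[-0.0123, 0.0004, -0.0054] [0.07, 4.05, -0.12]
```

>>> carry_out(motion=[-0.019,0,0,0,5.6,0,-0.5,-0.019,0,-0.002,0,5.6,0,-0.5,-0.018,0,-0.004,0,5.6,0,-0.5,-0.018,0,-0.005,0,5.6,0,-0.5,-0.015,0,-0.006,0,5,0,-0.5])

```text
t: 17.2
tool_pos: [0.5613, -0.035, 0.1878]
orientation: [-0.055, 2.198, -2.171]
force: [-0.1, -0.7, 0.9]
opening: 0.0233
```

```bash
python3 - <<'E'
from h import *
im=imaging.read_camera("wrist"); cv2.imwrite("pics/t_wrist.png",im); im=imaging.read_camera("scene"); cv2.imwrite("pics/t_scene.png",cv2.resize(im[150:270,190:350],(640,480),interpolation=cv2.INTER_CUBIC));where()
plan(tip(52,-80,83),tooldir(-75),5)
E
```

```text
t 17.3 tcp [ 0.5615 -0.0347  0.1877] tipB mm [ 55.7 -75.8 121.6] yawB -74.9 tilt [ 0.011  0.013 -1.   ] F [-1.2 -0.4  0.6] op 0.023
[0.001, 0.0077, 0.0007] [0.14, 0.02, -0.14]
[0.001, 0.0077, 0.0006] [0.14, 0.02, -0.14]
[0.001, 0.0077, 0.0006] [0.14, 0.02, -0.14]
[0.0009, 0.0077, 0.0006] [0.14, 0.02, -0.14]
[0.0009, 0.0077, 0.0006] [0.14, 0.02, -0.14]
```

View pics/t_wrist.png

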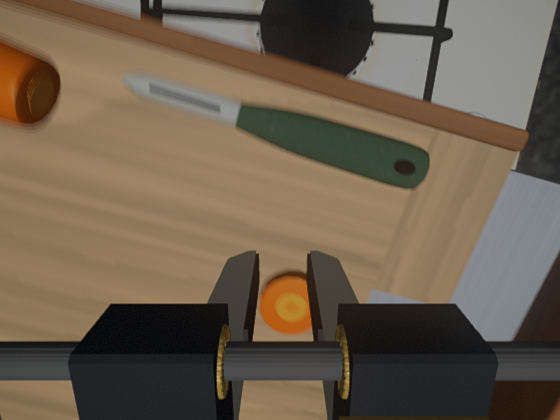

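View pics/t_scene.png

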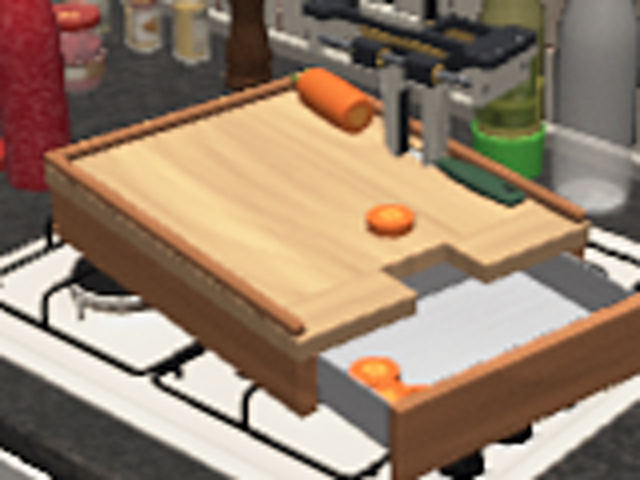

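Slice b is between the fingers at (291,303), about 3 mm off to the right, and the peeler is well ahead of the fingers. Lowering.

>>> carry_out(motion=[0.001,0.008,0.001,0,0,0,-0.5,0.001,0.008,0.001,0,0,0,-0.5,0.001,0.008,0.001,0,0,0,-0.5,0.001,0.006,0,0,0,0,-0.5,0,0.003,0,0,0,0,-0.5])

```text
t: 17.8
tool_pos: [0.5553, -0.0387, 0.1502]
orientation: [-0.069, 2.194, -2.167]
force: [-0.5, 0.7, 0.3]
opening: 0.0237
```

```bash
python3 - <<'E'
from h import *
where()
plan(tip(-40,-105,83),tooldir(-75),8)
E
```

```text
t 17.8 tcp [ 0.5553 -0.0387  0.1502] tipB mm [ 50.4 -81.   84. ] yawB -74.5 tilt [ 0.009  0.013 -1.   ] F [-0.5  0.7  0.3] op 0.024
[0.0117, 0.0, -0.0002] [0.09, 0.06, -0.07]
[0.0117, 0.0, -0.0001] [0.09, 0.06, -0.07]
[0.0117, 0.0, -0.0001] [0.09, 0.06, -0.07]
[0.0117, 0.0001, -0.0001] [0.09, 0.06, -0.07]
[0.0117, 0.0001, -0.0001] [0.09, 0.06, -0.07]
[0.0117, 0.0001, -0.0001] [0.09, 0.06, -0.07]
[0.0117, 0.0001, -0.0001] [0.09, 0.06, -0.07]
[0.0117, 0.0001, -0.0001] [0.09, 0.06, -0.07]
```

>>> carry_out(motion=[0.01,0.001,0,0,0,0,-0.5,0.012,0,0,0,0,0,-0.5,0.012,0,0,0,0,0,-0.5,0.012,0,0,0,0,0,-0.5,0.012,0,0,0,0,0,-0.5])

```text
t: 18.3
tool_pos: [0.4956, -0.0438, 0.1472]
orientation: [-0.068, 2.194, -2.166]
force: [1.1, -0.5, 1.9]
opening: 0.023
```

>>> carry_out(motion=[0.012,0,0,0,0,0,-0.5,0.012,0,0,0,0,0,-0.5,0.01,0,0,0,0,0,-0.5,-0.01,0,0,0,0,0,-0.5,-0.01,-0.02,0,0,0,0,-0.5])

```text
t: 18.8
tool_pos: [0.4779, -0.0456, 0.1649]
orientation: [-0.069, 2.195, -2.167]
force: [0.3, -0.7, 0.1]
opening: 0.0235
```

```bash
python3 - <<'E'
from h import *
im=imaging.read_camera("scene"); cv2.imwrite("pics/u_scene.png",cv2.resize(im[150:270,190:350],(640,480),interpolation=cv2.INTER_CUBIC));im=imaging.read_camera("top")
o=models.outline_of("top","slice1"); T=imaging.camera_model("top")
cv2.imwrite("pics/u_top.png",cv2.resize(im[125:275,170:370],(800,600),interpolation=cv2.INTER_CUBIC))
for d in o: print(d["confidence"],d["pixel"],w2b(atz(T,d["pixel"],b2w([0,0,.09])[0][2])).round(3))
where()
E
```

```text
0.57 [336.3, 251.1] [[-0.104 -0.232  0.09 ]]
0.55 [297.9, 228.3] [[-0.065 -0.114  0.09 ]]
t 18.95 tcp [ 0.4809 -0.0461  0.1684] tipB mm [ -21.  -102.9  102.2] yawB -74.5 tilt [ 0.014  0.012 -1.   ] F [-0.2 -0.5  0.1] op 0.023
```

View pics/u_scene.png

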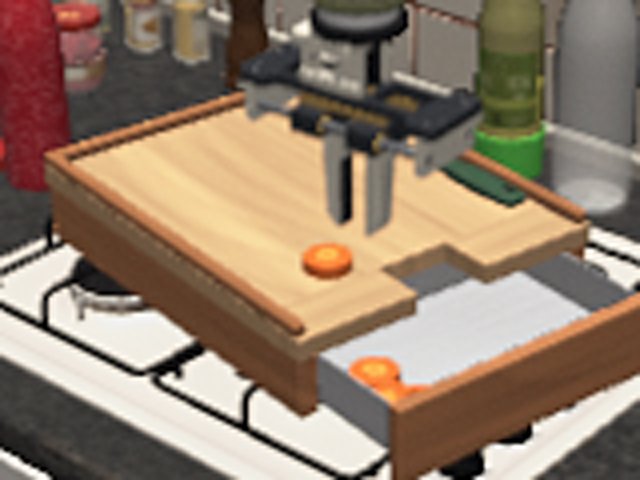

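View pics/u_top.png

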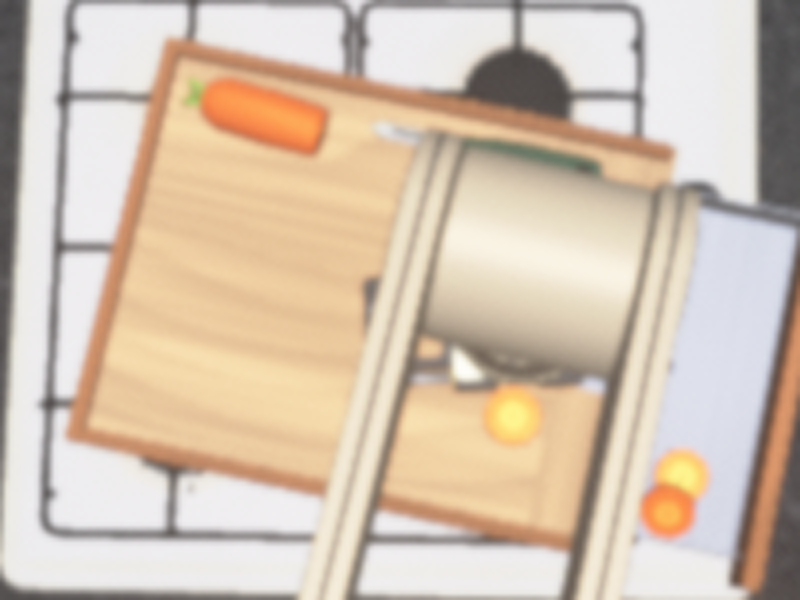

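Slice b now sits at board (−65, −114), clear of the notch. Two slices show in the tray at (683,473) and (667,510) in the top view, with the third not yet visible. I turn and go behind b.

```bash
python3 - <<'E'
from h import *
im=cv2.imread("pics/u_top.png"); 
plan(tip(-64,-72,122),tooldir(0),10)
E
```

```text
[0.0033, -0.002, -0.0042] [-0.0, -7.45, -0.11]
[0.0027, -0.002, -0.0046] [-0.0, -7.45, -0.11]
[0.0021, -0.002, -0.0049] [-0.0, -7.45, -0.11]
[0.0014, -0.002, -0.0051] [-0.0, -7.45, -0.11]
[0.0008, -0.002, -0.0052] [-0.0, -7.45, -0.11]
[0.0001, -0.002, -0.0053] [-0.0, -7.45, -0.11]
[-0.0006, -0.002, -0.0053] [-0.0, -7.45, -0.11]
[-0.0013, -0.002, -0.0051] [-0.0, -7.45, -0.11]
[-0.0019, -0.002, -0.0049] [-0.0, -7.45, -0.11]
[-0.0025, -0.002, -0.0046] [-0.0, -7.45, -0.11]
```

>>> carry_out(motion=[0.003,-0.004,-0.004,0,-7.5,0,-0.5,0.003,-0.003,-0.005,0,-7.5,0,-0.5,0.002,-0.002,-0.005,0,-7.5,0,-0.5,0.001,-0.002,-0.005,0,-7.5,0,-0.5,0.001,-0.002,-0.005,0,-7.5,0,-0.5])

```text
t: 19.45
tool_pos: [0.4622, -0.0261, 0.1767]
orientation: [-0.686, 1.787, -1.772]
force: [0.2, 1.0, -1.2]
opening: 0.023
```

>>> carry_out(motion=[0,-0.002,-0.005,0,-7.5,0,-0.5,-0.001,-0.002,-0.005,0,-7.5,0,-0.5,-0.001,-0.002,-0.005,0,-7.5,0,-0.5,-0.002,-0.001,-0.005,0,-7.5,0,-0.5,-0.002,0,-0.005,0,-6,0,-0.5])

```text
t: 19.95
tool_pos: [0.442, -0.007, 0.1788]
orientation: [-1.114, 1.333, -1.321]
force: [1.2, -0.1, 0.3]
opening: 0.0233
```

```bash
python3 - <<'E'
from h import *
im=imaging.read_camera("wrist"); cv2.imwrite("pics/v_wrist.png",im);where()
plan(tip(-65,-76,83),tooldir(0),5)
E
```

```text
t 20.0 tcp [ 0.4414 -0.0066  0.1785] tipB mm [-67.7 -71.9 112.3] yawB 2.2 tilt [ 0.004  0.014 -1.   ] F [ 0.3  0.2 -0.4] op 0.024
[0.0009, 0.0059, 0.0005] [-0.02, 0.45, -0.16]
[0.0008, 0.0059, 0.0005] [-0.02, 0.45, -0.16]
[0.0008, 0.0059, 0.0005] [-0.02, 0.45, -0.16]
[0.0008, 0.0059, 0.0005] [-0.02, 0.45, -0.16]
[0.0008, 0.0059, 0.0005] [-0.02, 0.45, -0.16]
```

View pics/v_wrist.png

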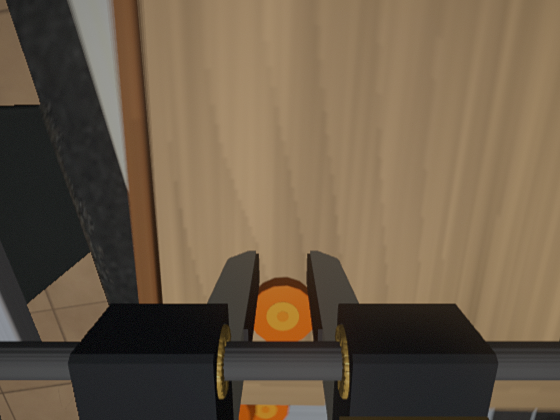

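Slice b is centred at (283,315). Lowering, then sweeping.

>>> carry_out(motion=[0.001,0.007,0,0,0,0,-0.5,0.001,0.006,0,0,0,0,-0.5,0.001,0.006,0,0,0,0,-0.5,0.001,0.004,0,0,0,0,-0.5,0,0.002,0,0,0,0,-0.5])

```text
t: 20.5
tool_pos: [0.4403, -0.0107, 0.1489]
orientation: [-1.114, 1.337, -1.321]
force: [-0.0, 0.2, 0.4]
opening: 0.0232
```

```bash
python3 - <<'E'
from h import *
where()
plan(tip(-63,-204,83),tooldir(2),10)
E
```

```text
t 20.5 tcp [ 0.4403 -0.0107  0.1489] tipB mm [-68.  -76.2  82.7] yawB 1.7 tilt [ 0.002  0.014 -1.   ] F [-0.   0.2  0.4] op 0.023
[0.0128, -0.0002, 0.0001] [0.0, -0.03, -0.08]
[0.0128, -0.0002, 0.0001] [0.0, -0.03, -0.08]
[0.0128, -0.0002, 0.0001] [0.0, -0.03, -0.08]
[0.0128, -0.0002, 0.0001] [0.0, -0.03, -0.08]
[0.0128, -0.0001, 0.0001] [0.0, -0.03, -0.08]
[0.0128, -0.0001, 0.0001] [0.0, -0.03, -0.08]
[0.0128, -0.0001, 0.0001] [0.0, -0.03, -0.08]
[0.0128, -0.0001, 0.0001] [0.0, -0.03, -0.08]
[0.0128, -0.0001, 0.0001] [0.0, -0.03, -0.08]
[0.0128, -0.0, 0.0001] [0.0, -0.03, -0.08]
```

>>> carry_out(motion=[0.012,0,0,0,0,0,-0.5,0.012,0,0,0,0,0,-0.5,0.012,0,0,0,0,0,-0.5,0.012,0,0,0,0,0,-0.5,0.012,0,0,0,0,0,-0.5])

```text
t: 21.0
tool_pos: [0.4297, -0.0746, 0.1483]
orientation: [-1.114, 1.337, -1.322]
force: [-0.1, 0.6, 0.2]
opening: 0.0233
```

>>> carry_out(motion=[0.012,0,0,0,0,0,-0.5,0.012,0,0,0,0,0,-0.5,0.01,0,0,0,0,0,-0.5,0.01,0,0,0,0,0,-0.5,0.01,0,0,0,0,0,-0.5])

```text
t: 21.5
tool_pos: [0.4197, -0.1354, 0.1492]
orientation: [-1.111, 1.337, -1.328]
force: [0.6, -0.1, -0.1]
opening: 0.0235
```

>>> carry_out(motion=[0.01,0,0,0,0,0,-0.5,0.006,0,0,0,0,0,-0.5,0,-0.03,0,0,0,0,-0.5,0,-0.045,0,0,0,0,-0.5,0,-0.045,0,0,0,0,-0.5])

```text
t: 22.0
tool_pos: [0.4114, -0.154, 0.2641]
orientation: [-1.117, 1.352, -1.318]
force: [0.8, -0.7, 0.4]
opening: 0.0236
```

```bash
python3 - <<'E'
from h import *
where()
im=imaging.read_camera("scene"); cv2.imwrite("pics/w_scene.png",cv2.resize(im[180:270,240:360],(800,600),interpolation=cv2.INTER_CUBIC));im=imaging.read_camera("wrist")
cv2.imwrite("pics/w_wrist.png",im); where()
E
```

```text
t 22.0 tcp [ 0.4114 -0.154   0.2641] tipB mm [ -68.4 -222.3  197.9] yawB 1.4 tilt [-0.009  0.018 -1.   ] F [ 0.8 -0.7  0.4] op 0.024
t 22.1 tcp [ 0.4148 -0.1557  0.2704] tipB mm [ -64.5 -223.4  204.2] yawB 1.4 tilt [ 0.003  0.013 -1.   ] F [ 0.2 -0.2  0.2] op 0.023
```

View pics/w_scene.png

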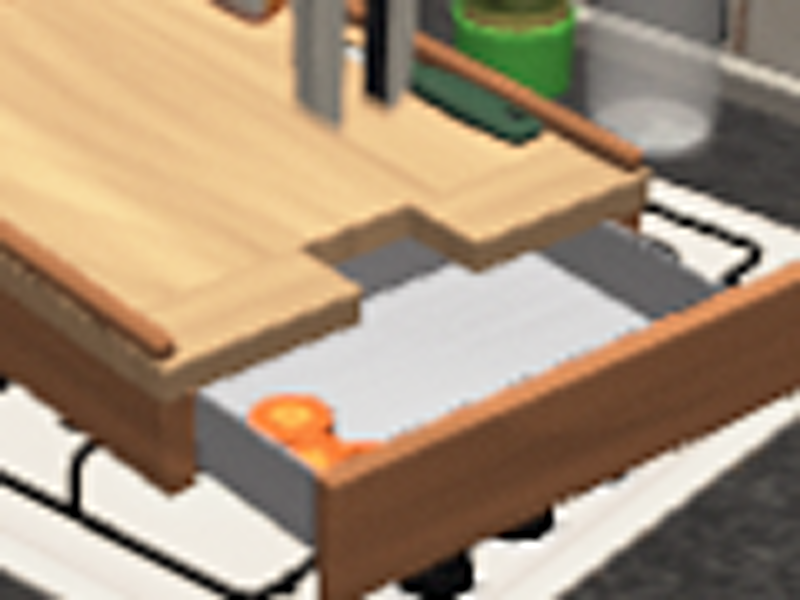

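View pics/w_wrist.png

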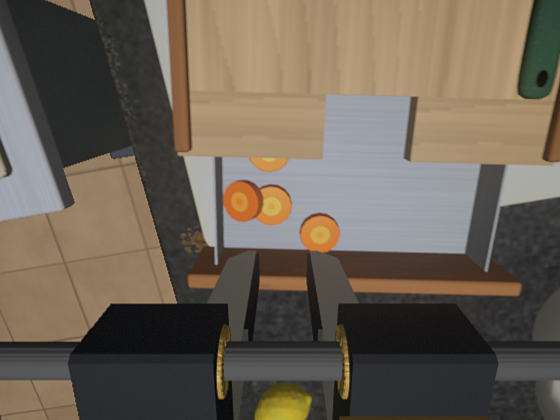

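All four slices lie in the tray: (268,160), (241,201) leaning slightly on (270,205), and (320,233). All are low enough to pass under the board. Now I close the fingers and go in front of the tray.

```bash
python3 - <<'E'
from h import *
plan(tip(0,-340,130),tooldir(0),5)
E
```

```text
[0.0238, 0.0145, 0.0123] [-0.0, 0.28, -0.15]
[0.0237, 0.0146, 0.0124] [-0.0, 0.28, -0.15]
[0.0236, 0.0147, 0.0125] [-0.0, 0.28, -0.15]
[0.0235, 0.0147, 0.0127] [-0.0, 0.28, -0.15]
[0.0234, 0.0148, 0.0128] [-0.0, 0.28, -0.15]
```

>>> carry_out(motion=[0.024,0.012,0.012,0,0.3,0,-1,0.024,0.012,0.012,0,0.3,0,-1,0.024,0.012,0.012,0,0.3,0,-1,0.024,0.012,0.013,0,0.3,0,-1,0.023,0.012,0.013,0,0.3,0,-1])

```text
t: 22.6
tool_pos: [0.4581, -0.2868, 0.2106]
orientation: [-1.096, 1.348, -1.348]
force: [-1.1, 0.5, 0.9]
opening: 0.0006
```

```bash
python3 - <<'E'
from h import *
im=imaging.read_camera("wrist"); cv2.imwrite("pics/x_wrist.png",im); im=imaging.read_camera("scene"); cv2.imwrite("pics/x_scene.png",cv2.resize(im[150:300,210:410],(800,600),interpolation=cv2.INTER_CUBIC));where()
plan(tip(0,-332,50),tooldir(0),10)
E
```

```text
t 22.7 tcp [ 0.4571 -0.2873  0.2083] tipB mm [   2.9 -344.2  142.1] yawB 0.1 tilt [ 0.008  0.011 -1.   ] F [-0.1  1.2 -0.4] op 0.0
[-0.0011, 0.0092, -0.0003] [-0.03, 0.01, -0.07]
[-0.0011, 0.0092, -0.0003] [-0.03, 0.01, -0.07]
[-0.0011, 0.0092, -0.0003] [-0.03, 0.01, -0.07]
[-0.0012, 0.0092, -0.0003] [-0.03, 0.01, -0.07]
[-0.0012, 0.0092, -0.0003] [-0.03, 0.01, -0.07]
[-0.0012, 0.0092, -0.0003] [-0.03, 0.01, -0.07]
[-0.0012, 0.0092, -0.0003] [-0.03, 0.01, -0.07]
[-0.0012, 0.0092, -0.0003] [-0.03, 0.01, -0.07]
[-0.0012, 0.0092, -0.0003] [-0.03, 0.01, -0.07]
[-0.0012, 0.0092, -0.0003] [-0.03, 0.01, -0.07]
```

View pics/x_wrist.png

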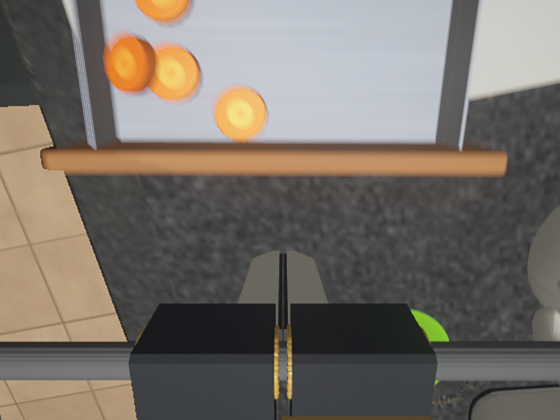

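View pics/x_scene.png

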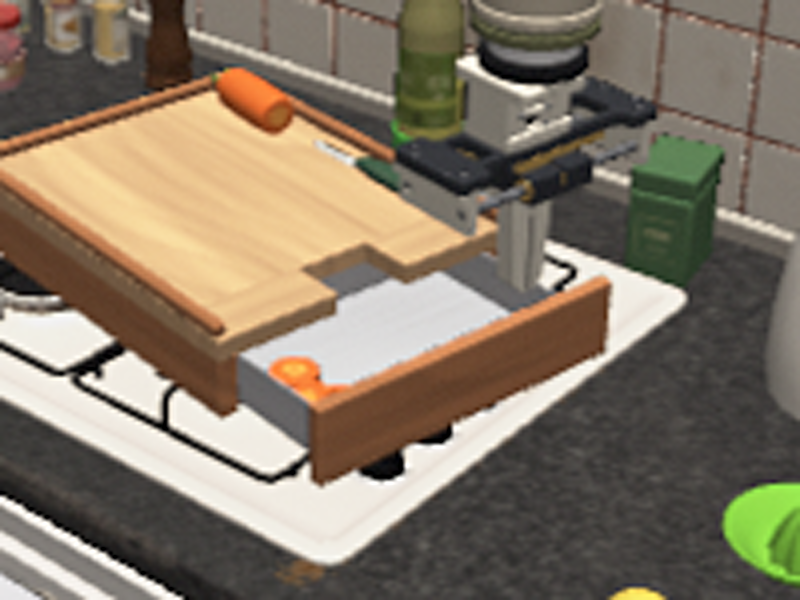

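The wrist view shows the closed fingers outside the tray front (row 160), near its middle. Lowering outside it.

>>> carry_out(motion=[0,0.018,0,0,0,0,-1,0,0.018,0,0,0,0,-1,0,0.018,0,0,0,0,-1,0,0.018,0,0,0,0,-1,0,0.014,0,0,0,0,-1])

```text
t: 23.2
tool_pos: [0.4584, -0.2857, 0.1206]
orientation: [-1.094, 1.351, -1.348]
force: [-0.5, -0.1, -0.6]
opening: 0.0
```

```bash
python3 - <<'E'
from h import *
where()
plan(tip(0,-214,50),tooldir(0),10)
E
```

```text
t 23.2 tcp [ 0.4584 -0.2857  0.1206] tipB mm [   4.  -342.3   54.5] yawB 0.1 tilt [ 0.01   0.011 -1.   ] F [-0.5 -0.1 -0.6] op 0.0
[-0.0128, 0.0006, -0.0004] [-0.04, 0.01, -0.07]
[-0.0128, 0.0006, -0.0004] [-0.04, 0.01, -0.07]
[-0.0128, 0.0006, -0.0004] [-0.04, 0.01, -0.07]
[-0.0128, 0.0006, -0.0004] [-0.04, 0.01, -0.07]
[-0.0128, 0.0005, -0.0004] [-0.04, 0.01, -0.07]
[-0.0128, 0.0005, -0.0004] [-0.04, 0.01, -0.07]
[-0.0128, 0.0005, -0.0004] [-0.04, 0.01, -0.07]
[-0.0128, 0.0005, -0.0004] [-0.04, 0.01, -0.07]
[-0.0129, 0.0005, -0.0004] [-0.04, 0.01, -0.07]
[-0.0129, 0.0005, -0.0004] [-0.04, 0.01, -0.07]
```

>>> carry_out(motion=[-0.01,0,0,0,0,0,-1,-0.012,0,-0.001,0,0,0,-1,-0.012,0,-0.001,0,0,0,-1,-0.012,0,-0.001,0,0,0,-1,-0.012,0,0,0,0,0,-1])

```text
t: 23.7
tool_pos: [0.4668, -0.2238, 0.1217]
orientation: [-1.095, 1.352, -1.348]
force: [-1.1, -2.8, -1.5]
opening: 0.0005
```

>>> carry_out(motion=[-0.012,0,0,0,0,0,-1,-0.01,0,0,0,0,0,-1,-0.01,0,0,0,0,0,-1,-0.01,0,0,0,0,0,-1,-0.008,0,0,0,0,0,-1])

```text
t: 24.2
tool_pos: [0.4779, -0.1694, 0.1235]
orientation: [-1.095, 1.349, -1.348]
force: [-0.3, -2.4, -1.4]
opening: 0.0009
```

```bash
python3 - <<'E'
from h import *
im=imaging.read_camera("scene"); cv2.imwrite("pics/y_scene.png",cv2.resize(im[150:270,190:350],(640,480),interpolation=cv2.INTER_CUBIC));where()
plan(tip(0,-211.5,50),tooldir(0),5)
E
```

```text
t 24.25 tcp [ 0.4781 -0.1684  0.1235] tipB mm [ 2.000e-01 -2.234e+02  5.730e+01] yawB 0.2 tilt [ 0.011  0.01  -1.   ] F [ 0.5  1.6 -1. ] op 0.0
[-0.0024, 0.0015, -0.0] [-0.1, 0.03, -0.14]
[-0.0024, 0.0015, -0.0] [-0.1, 0.03, -0.14]
[-0.0024, 0.0015, -0.0] [-0.1, 0.03, -0.14]
[-0.0024, 0.0015, -0.0] [-0.1, 0.03, -0.14]
[-0.0024, 0.0015, -0.0] [-0.1, 0.03, -0.14]
```

View pics/y_scene.png

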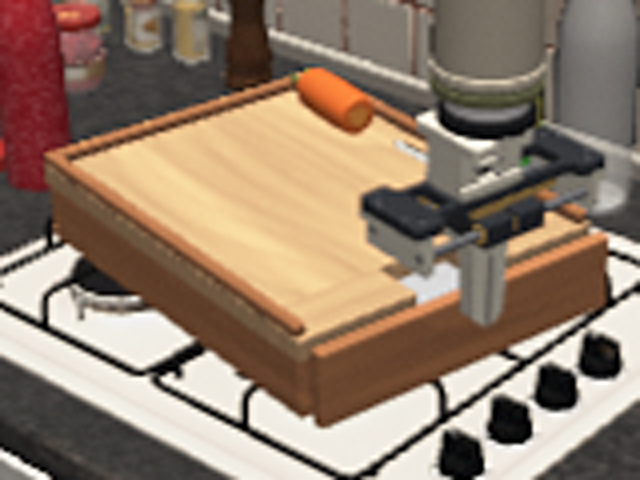

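The scene shows the tray front nearly home. The last ~10 mm goes slowly, watching the force.

>>> carry_out(motion=[-0.003,0,0,0,0,0,-1,-0.003,0,0,0,0,0,-1,-0.002,0,0,0,0,0,-1,-0.002,0,0,0,0,0,-1,-0.001,0,0,0,0,0,-1])

```text
t: 24.75
tool_pos: [0.4801, -0.1587, 0.1237]
orientation: [-1.097, 1.348, -1.35]
force: [-0.5, -6.2, -1.8]
opening: 0.0004
```

```bash
python3 - <<'E'
from h import *
where()
E
```

```text
t 24.75 tcp [ 0.4801 -0.1587  0.1237] tipB mm [   0.3 -213.5   57.5] yawB 0.1 tilt [ 0.01   0.007 -1.   ] F [-0.5 -6.2 -1.8] op 0.0
```

>>> carry_out(motion=[-0.002,0,0,0,0,0,-1,-0.002,0,0,0,0,0,-1,-0.002,0,0,0,0,0,-1,-0.002,0,0,0,0,0,-1,-0.002,0,0,0,0,0,-1])

```text
t: 25.25
tool_pos: [0.4801, -0.1585, 0.1238]
orientation: [-1.108, 1.345, -1.365]
force: [-1.7, -10.3, -2.1]
opening: 0.0002
```

```bash
python3 - <<'E'
from h import *
im=imaging.read_camera("scene"); cv2.imwrite("pics/z_scene.png",cv2.resize(im[150:270,190:350],(800,600),interpolation=cv2.INTER_CUBIC));where()
E
```

```text
t 25.3 tcp [ 0.4801 -0.1585  0.1238] tipB mm [   0.3 -213.7   57.6] yawB -0.1 tilt [ 0.007 -0.009 -1.   ] F [ -2.1 -10.1  -2.1] op 0.0
```

View pics/z_scene.png

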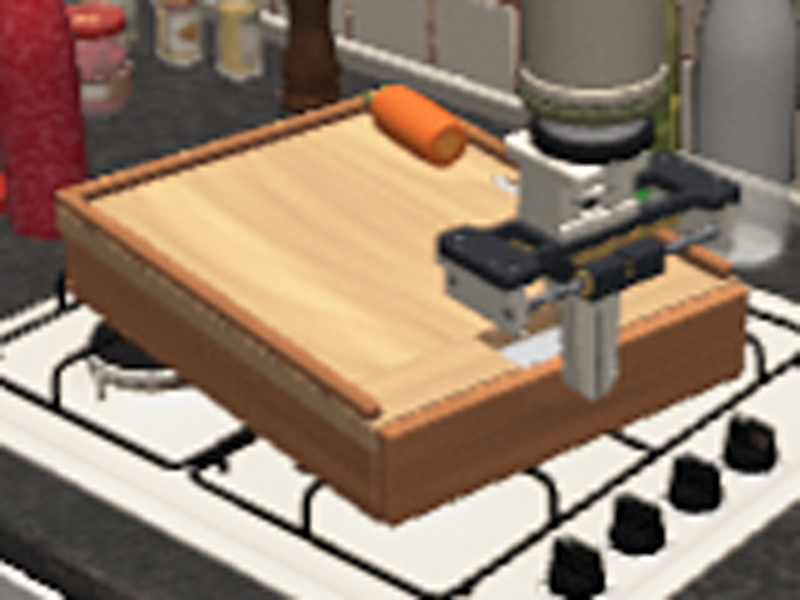

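The tray stopped against about 10 N, with its front corner at (388,435), the same as at the start, so it is home. I back off and rise clear.

>>> carry_out(motion=[0.004,0,0,0,0,0,-1,0.01,0,0,0,0,0,-1,0.015,0,0,0,0,0,-1,0.005,-0.03,0,0,0,0,-1,0,-0.045,0,0,0,0,-1])

```text
t: 25.8
tool_pos: [0.468, -0.1927, 0.1936]
orientation: [-1.112, 1.358, -1.356]
force: [0.6, 0.1, -0.1]
opening: 0.0001
```

>>> carry_out(motion=[0,-0.045,0,0,0,0,-1,0.02,-0.04,0,0,0,0,-1,0.04,0,0,0,0,0,-1,0.04,0,0,0,0,0,-1,0.02,0,0,0,0,0,-1])

```text
t: 26.3
tool_pos: [0.4452, -0.3178, 0.2922]
orientation: [-1.108, 1.343, -1.363]
force: [0.6, -0.5, 0.9]
opening: 0.0005
```

```bash
python3 - <<'E'
from h import *
im=imaging.read_camera("scene"); s0=cv2.imread("pics/a_scene.png"); cv2.imwrite("pics/aa_scene.png",cv2.resize(im[150:270,190:350],(800,600),interpolation=cv2.INTER_CUBIC))
im=imaging.read_camera("top"); cv2.imwrite("pics/aa_top.png",cv2.resize(im[125:275,170:370],(800,600),interpolation=cv2.INTER_CUBIC));where()
for t in ["slice1","tray","carrot_end","peeler"]:
    for c in ["top","scene"]:
        for o in models.outline_of(c,t)[:4]:
            ys,xs=np.nonzero(o["pixels"]); print(c,t,round(o["confidence"],2),np.round(o["pixel"],1),len(xs),xs.mean().round(1),ys.mean().round(1),xs.min(),xs.max(),ys.min(),ys.max())
E
```

```text
t 26.4 tcp [ 0.4448 -0.3176  0.2912] tipB mm [  -3.1 -376.6  225. ] yawB -0.1 tilt [ 0.007 -0.007 -1.   ] F [-0.2  1.2 -0.4] op 0.0
scene slice1 0.27 [271.  174.1] 218 273.0 174.6 264 282 166 183
top tray 0.73 [328.6 208.3] 843 327.0 210.3 310 343 163 263
scene tray 0.84 [298.6 232.2] 1633 300.2 230.1 264 338 207 255
scene tray 0.5 [271.9 174.1] 190 272.5 174.4 264 281 167 182
top carrot_end 0.59 [233.9 152.7] 424 235.0 153.4 217 251 145 162
scene carrot_end 0.62 [271.2 173.9] 191 272.6 174.3 264 282 167 182
top peeler 0.88 [300.1 163.3] 332 296.6 163.4 265 319 156 171
top peeler 0.3 [124.8 180. ] 1107 125.2 183.8 98 151 168 201
scene peeler 0.66 [304.9 193.3] 154 305.4 193.1 288 319 185 200
```

View pics/aa_top.png

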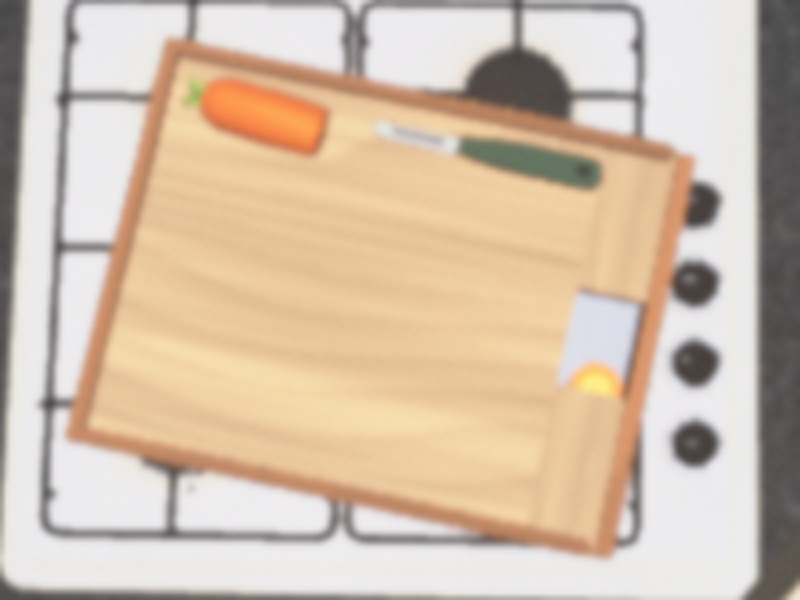

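View pics/aa_scene.png

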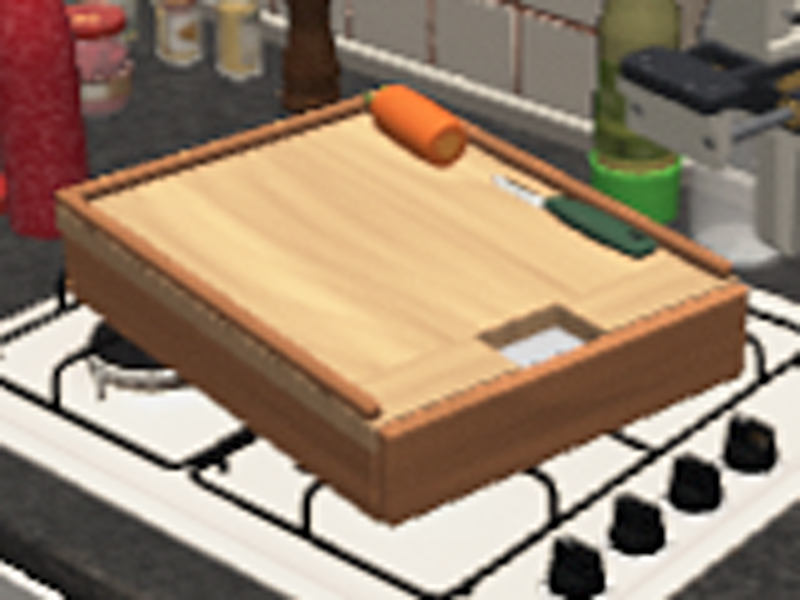

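The board is clear, the carrot end and peeler are where they were, and the tray is home, slightly further in than at the start. One slice shows in the tray through the notch at (596,380). Handing in.

```bash
python3 - <<'E'
from h import *
where(); print(robot.close_job())
E
```

```text
t 26.8 tcp [ 0.4463 -0.3133  0.2907] tipB mm [  -2.5 -372.   224.6] yawB 0.2 tilt [ 0.007 -0.006 -1.   ] F [-0.4  0.1 -0.5] op 0.0
the job is handed in; nothing more can be done
None
```

The board is clear, all four slices are in the catch tray, and the tray is pushed home. I handed the job in at 26.8 s of the 72 s allowed.

I pushed the tray out about 0.10 m with closed fingers in the notch. Then I swept the slices one at a time over the open end, on the −x side of the notch, and pushed the tray back in from outside. The slice nearest the notch took two strokes: one sideways out of the notch's lane, then one straight off the end.

**Last checks:**
- **Slices:** before closing, the wrist picture showed all four in the tray, one leaning slightly on another. Afterwards one still shows in the tray through the notch. The network's one "slice" report (0.27) was the carrot end.
- **Tray:** it stopped against about 10 N and would go no further. In the top view its front sits a pixel (roughly 3 mm) further in than at the start. The fingertip read about 2 mm further out than my board fit gives for home, which I put down to fit error.
- **Other things:** the carrot end and peeler are within about a pixel of where they started in the top view. I moved nothing near the flask, juicer or lemon, but did not measure them again.
- **Mishap:** on one descent the fingertips pressed the board with about 85 N at the wrist, under the 120 N limit, because the face is about 2 mm higher than I had fitted. I corrected the height, and later strokes stayed clear.

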